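Load the backup drive box, clip its cover on and lock it

ROBOT

A 6-joint arm with a two-finger parallel gripper is mounted at the origin on a cart in front of the work surface, level with it; the furniture and walls round the work are solid. World frame = base frame: x ahead of the robot, y to its left, z up, the work surface at z = 0. Lengths are in mm, angles in rad, forces in N, time in s.
With the tool pointing down it reaches from about 425 to 1125 mm from the base axis. Payload 14.9 kg.
Tool frame: the origin (TCP) lies at the very end of the fingers, on their centre line; the grasp point (between the pads) lies 19 mm behind it (bot.grip_point_offset is the distance from the TCP to the grasp point, in mm); z points along the fingers, y is the line along which they close (so a half turn about z gives the same grasp; the last joint's range is limited). The gripper opens to 91 mm and grips with 3 to 60 N. Pads are 32 mm wide; open, the fingers measure 118 mm over their backs; the gripper's body (76 mm by 178 mm) begins 60 mm behind the grasp point.
Start: joints at [1.252, 0.379, 1.734, -0, 1.028, -0.033], TCP at [197.355, 671.617, 213.932] pointing down, gripper open.
Joint ranges: [-2.77, 2.77], [-0.74, 2.19], [0, 2.66], [-1.06, 4.2], [0.31, 2.87], [-3.08, 3.08]. Speed limits (rad/s): [1.89, 1.89, 2.39, 3.14, 3.14, 3.14].

INTERFACE

Orientations are given as a unit quaternion [x, y, z, w].
In Python, from plant import bot, snapshot, camera_info, job_done gives the robot as it stands. The module is installed in compiled form; this text tells all that it offers.
- The arm moves only by the tool servo_tool, never from a script. Its argument "moves" is a list of rows, each a list of 7 numbers: the turn, a rotation vector about the tool's x, y, z in rad, then the shift along the tool's x, y, z in mm, then the opening in per cent of the stroke, from 0 (shut) to 100 (fully open). In form: [[ax, ay, az, x, y, z, fingers], ...]. A call has 1 to 20 rows; each row shifts and turns the commanded pose from where the row before left it, along the tool's axes as they then stand; what a row does not reach is not made up. A row lasts 1/12 s, in which the tool goes at most 41.7 mm and 7.16 degrees, less where a joint would pass 70% of its speed; a pose out of reach is approached as far as the arm can. A call with a gripper value outside its range is refused whole. The fingers move at their own pace and stop on an object; the grip force is fixed at half the most. Time passes only in rows, so rows that do not move let the fingers close. It gives the time, the measured TCP pose, the force, the opening and the grip force at its end, in the units of the state.
- bot.read_state(): the state, without advancing time (a new reading comes with each control period).
- snapshot(name): name is "side" or "top" or "wrist"; returns (picture, depth): 420x560x3 uint8, blue, green, red; 420x560 float32, mm along the optical axis (not along the pixel's ray), 0 where there is no reading.
- camera_info(name): a dict with "camera_matrix" (3x3 intrinsics, pixels), "rvec" (rotation vector, rad) and "tvec" (3), from world to camera coordinates, as OpenCV has them. Camera axes: x right, y down, z forward; pixel columns grow to the right and rows downward; lengths in mm; the calibration is good to about 2 mm. A picture is of the moment at which its call begins: read the wrist's pose just before it. camera_info takes no time and is no camera call; for the wrist camera it gives the pose at the moment of the call.
- job_done(): hands the job in; it is judged then, once.
The state is a dict: "clock": time; "qpos": joint angles; "joint_vel": joint speeds; "effort": joint torques, N m; "ee_pos": TCP position; "tool_rot": TCP orientation; "force": force on the tool from outside, world axes, zero at the start; "wrist_torque": the same for the moment, N m; "opening": finger opening in mm; "grasp_force": force on a finger pad.
Only numpy, scipy, OpenCV 4.12 (cv2) and the standard library are available. Lean on these libraries where they do the work, as an engineer would, in place of code of your own. Each camera call takes 0.05 s, during which the arm holds its last target. There are 200 camera calls.

TASK

Get the backup drive box ready to run: stand every drive cartridge that is on the desk upright in a bay of its own in the box, right down on the bay floor, then set the cover on with its lock at the front over the hole in the front deck and press it straight down until both side clips snap under the catches. Then take the flat-bladed key from its keeper on the box front, turn the slotted lock a quarter turn clockwise to its stop, and put the key back down in the keeper. Do not knock over any cartridge, and leave the mouse, the phone stand and the earphone case where they are.

Things in the scene. Friction and masses are not known exactly. Their poses are not given: they have to be found in the camera images.
- drive_box: Open grey drive box, fixed, 160 (x) x 145 (y) x 76 mm high (rim), walls 5 mm. Origin: centre of its underside; -x is its front, toward the robot; turned up to 0.25 rad. At the back four bays side by side along y; before them a metal deck, top 68 mm up, with the hole for the lock. On its front wall a bracket, the key's keeper. Outside each y side, at x = 0, a ramped catch 40 mm long, 5 mm proud.
- bay0 (a point): Middle of the floor of bay 0 (the leftmost seen from the robot); axes of drive_box. 6 mm above the box's origin. The bay is clear 108 (x) x 27 (y) mm; bays lie 36 mm apart, the 9 mm dividers between them have rounded tops 52 mm above the floor. A cartridge is home when its origin is here, x along the bay, either way round; the fins of neighbours leave only 26 mm for a finger.
- bay1 (a point): Middle of the floor of bay 1 (next to the right); axes of drive_box. 6 mm above the box's origin. The bay is clear 108 (x) x 27 (y) mm; bays lie 36 mm apart, the 9 mm dividers between them have rounded tops 52 mm above the floor. A cartridge is home when its origin is here, x along the bay, either way round; the fins of neighbours leave only 26 mm for a finger.
- bay2 (a point): Middle of the floor of bay 2 (next to the right); axes of drive_box. 6 mm above the box's origin. The bay is clear 108 (x) x 27 (y) mm; bays lie 36 mm apart, the 9 mm dividers between them have rounded tops 52 mm above the floor. A cartridge is home when its origin is here, x along the bay, either way round; the fins of neighbours leave only 26 mm for a finger.
- bay3 (a point): Middle of the floor of bay 3 (the rightmost); axes of drive_box. 6 mm above the box's origin. The bay is clear 108 (x) x 27 (y) mm; bays lie 36 mm apart, the 9 mm dividers between them have rounded tops 52 mm above the floor. A cartridge is home when its origin is here, x along the bay, either way round; the fins of neighbours leave only 26 mm for a finger.
- drive_a: Drive cartridge, aluminium with black ends, standing on its long edge on the desk, or absent (two to four are there; all are alike). Body 100 (x) x 24 (y) x 72 mm (z); on top of it along its middle a black pull fin 60 (x) x 10 (y) x 30 mm, so it is 102 mm tall. Origin: centre of its underside. 0.22 to 0.42 kg. Take it by the fin from above, across its 10 mm (y); it starts turned up to 0.4 rad.
- drive_b: Drive cartridge, aluminium with black ends, standing on its long edge on the desk, or absent (two to four are there; all are alike). Body 100 (x) x 24 (y) x 72 mm (z); on top of it along its middle a black pull fin 60 (x) x 10 (y) x 30 mm, so it is 102 mm tall. Origin: centre of its underside. 0.22 to 0.42 kg. Take it by the fin from above, across its 10 mm (y); it starts turned up to 0.4 rad.
- drive_c: Drive cartridge, aluminium with black ends, standing on its long edge on the desk, or absent (two to four are there; all are alike). Body 100 (x) x 24 (y) x 72 mm (z); on top of it along its middle a black pull fin 60 (x) x 10 (y) x 30 mm, so it is 102 mm tall. Origin: centre of its underside. 0.22 to 0.42 kg. Take it by the fin from above, across its 10 mm (y); it starts turned up to 0.4 rad.
- drive_d: Drive cartridge, aluminium with black ends, standing on its long edge on the desk, or absent (two to four are there; all are alike). Body 100 (x) x 24 (y) x 72 mm (z); on top of it along its middle a black pull fin 60 (x) x 10 (y) x 30 mm, so it is 102 mm tall. Origin: centre of its underside. 0.22 to 0.42 kg. Take it by the fin from above, across its 10 mm (y); it starts turned up to 0.4 rad.
- cover: Loose white cover, upside-down shell 170 (x) x 154 (y) x 66 mm, lying open side down on the desk, turned up to 0.35 rad, about 0.36 kg. Origin: centre of its lower edge. Its skirt slips 26 mm down over the outside of the box (1.2 mm play each side, rounded edges) and then rests on the rim. The lock is near its -x (front) edge; a sprung clip arm hangs on each y side, out to 84 mm from the middle.
- cover_grip (a point): On the cover: in the black grip fin in the middle of its top, 89 mm above the cover's origin; axes of the cover. The fin is 60 (x) x 12 (y) x 30 mm, from 66 to 96 mm above the cover's origin. Grip it across y.
- seat (a point): On the box: where the cover's origin lies when it is fully home, 50 mm above the box's origin; axes of drive_box. The cover's axes then agree with it.
- clip_left (a joint): Grey clip arm on the cover's +y side: 0 at rest and when snapped under the catch, up to about 0.1 rad while it rides over the catch, from about 14 to 2 mm above home, and then snaps in. Laid on the box the cover rests on its clips about 13 mm above home; pressing them over takes some 10 to 15 N straight down in the middle of the cover.
- clip_right (a joint): The same on the cover's -y side.
- lock (a joint): Quarter-turn lock on the cover, axis vertical: 0 = open (slot along the cover's x), 1.571 = locked, at its stop (slot along y). Grows clockwise seen from above; stays where left (0.05 N m friction). Starts at 0 to 0.1. Below it hangs a cross foot, 26 x 8 mm, 4 to 10 mm above the cover's lower edge, that passes the deck's 32 (x) x 16 (y) mm hole only while open.
- lock_slot (a point): On the lock: centre of the floor of the slot, 67 mm above the cover's origin at x = -54 mm, y = 0. Its x axis runs along the slot and turns with the lock. The steel head is 34 mm across; the slot is 5.4 mm wide, 9.5 mm deep and open at both ends.
- lock_home (a point): On the box: where lock_slot lies when the cover is home; 117 mm above the box's origin at x = -54 mm, y = 0.
- key: Key standing blade down in the keeper, 90 mm tall, 0.07 kg. Origin: middle of the blade's lower edge. From below: steel blade 20 (x) x 3 (y) x 12 mm high, collar 26 mm across (12 to 16 mm up), shaft 12 mm across, black paddle 26 (x) x 10 (y) mm from 44 to 90 mm up. Take it by the paddle from above, across its 10 mm (y).
- keeper (a point): On the box: where the key's origin lies when the key is home in the keeper, 32 mm above the box's origin at x = -108 mm, y = 0; the key's x then runs along the box's x. The keeper's slot is 24 (x) x 7 (y) mm; the collar rests on the bracket, 12 mm above this point.
- mouse: Black computer mouse, 113 x 63 x 37 mm, near the front edge on the left; leave it alone. Origin: centre of its underside.
- phone_stand: Black folding phone stand, 125 x 90 x 107 mm, behind the box; leave it alone. Origin: centre of its underside.
- ear_case: Black earphone case, 47 x 58 x 24 mm, behind the box to the right; leave it alone. Origin: centre of its underside.
There are look-alikes about, which are no part of the job. Leave any yellow look-alike of the drive_d alone.

How it is judged (in metres and radians):
On the way, in this order (a step that is already met when the one before it is completed fails the run):
1. every cartridge stands in a bay of its own (((horizontal distance between drive_a and bay0 below 0.008 m and z of drive_a in the frame of bay0 below 0.006 m and angle between drive_a's own z axis and vertical below 0.08 rad) or (horizontal distance between drive_a and bay1 below 0.008 m and z of drive_a in the frame of bay1 below 0.006 m and angle between drive_a's own z axis and vertical below 0.08 rad) or (horizontal distance between drive_a and bay2 below 0.008 m and z of drive_a in the frame of bay2 below 0.006 m and angle between drive_a's own z axis and vertical below 0.08 rad) or (horizontal distance between drive_a and bay3 below 0.008 m and z of drive_a in the frame of bay3 below 0.006 m and angle between drive_a's own z axis and vertical below 0.08 rad)) and ((horizontal distance between drive_b and bay0 below 0.008 m and z of drive_b in the frame of bay0 below 0.006 m and angle between drive_b's own z axis and vertical below 0.08 rad) or (horizontal distance between drive_b and bay1 below 0.008 m and z of drive_b in the frame of bay1 below 0.006 m and angle between drive_b's own z axis and vertical below 0.08 rad) or (horizontal distance between drive_b and bay2 below 0.008 m and z of drive_b in the frame of bay2 below 0.006 m and angle between drive_b's own z axis and vertical below 0.08 rad) or (horizontal distance between drive_b and bay3 below 0.008 m and z of drive_b in the frame of bay3 below 0.006 m and angle between drive_b's own z axis and vertical below 0.08 rad)) and ((horizontal distance between drive_c and bay0 below 0.008 m and z of drive_c in the frame of bay0 below 0.006 m and angle between drive_c's own z axis and vertical below 0.08 rad) or (horizontal distance between drive_c and bay1 below 0.008 m and z of drive_c in the frame of bay1 below 0.006 m and angle between drive_c's own z axis and vertical below 0.08 rad) or (horizontal distance between drive_c and bay2 below 0.008 m and z of drive_c in the frame of bay2 below 0.006 m and angle between drive_c's own z axis and vertical below 0.08 rad) or (horizontal distance between drive_c and bay3 below 0.008 m and z of drive_c in the frame of bay3 below 0.006 m and angle between drive_c's own z axis and vertical below 0.08 rad)) and ((horizontal distance between drive_d and bay0 below 0.008 m and z of drive_d in the frame of bay0 below 0.006 m and angle between drive_d's own z axis and vertical below 0.08 rad) or (horizontal distance between drive_d and bay1 below 0.008 m and z of drive_d in the frame of bay1 below 0.006 m and angle between drive_d's own z axis and vertical below 0.08 rad) or (horizontal distance between drive_d and bay2 below 0.008 m and z of drive_d in the frame of bay2 below 0.006 m and angle between drive_d's own z axis and vertical below 0.08 rad) or (horizontal distance between drive_d and bay3 below 0.008 m and z of drive_d in the frame of bay3 below 0.006 m and angle between drive_d's own z axis and vertical below 0.08 rad))), for 0.2 s.
2. the cover is home on the box with both clips snapped under their catches (distance between lock_slot and lock_home below 0.007 m and z of cover in the frame of seat below 0.004 m and angle between cover's own z axis and vertical below 0.035 rad and value of joint each of clip_left, clip_right below 0.05 rad), for 0.2 s.
3. the lock is turned to locked with the key's blade in its slot (value of joint lock above 1.35 rad and distance between key and lock_slot below 0.012 m), for 0.1 s.
At the end, for the whole second after the job is handed in: Every cartridge present is in a bay (8 mm across, 6 mm up, 0.08 rad); the cover is home (lock within 7 mm of its place, lifted under 4 mm, tilt under 0.035 rad), both clips under 0.05 rad; the lock is past 1.35 rad; the key is in its keeper (8 mm, 0.15 rad); all is at rest and released (all of step 1 and all of step 2 and value of joint lock above 1.35 rad and distance between key and keeper below 0.008 m and angle between key's own z axis and vertical below 0.15 rad and linear speed of each of key, cover below 0.02 m/s); the robot touches nothing.
It fails at once if a cartridge is knocked over (tilted more than 0.8 rad) (angle between any of drive_a, drive_b, drive_c, drive_d's own z axis and vertical above 0.8 rad).
It fails at once if the mouse, the phone stand or the earphone case is moved more than 40 mm (distance of any of phone_stand, mouse, ear_case from where it was at the start of the episode above 0.04 m).
Of drive_a, drive_b, drive_c, drive_d only 2 to 4 are there at a start; the rules pass over those that are not, and their reading is None.
At some moment in a run one of cover, drive_a, drive_b, drive_c, drive_d may be knocked a few centimetres aside while the robot is not near it.
It also fails if it takes over 210 s, if anything falls off the work surface, if the arm or the gripper's body presses on something with over 40 N, if the wrist force passes 120 N, or if a joint passes its speed limit or range.

## Working session

There is one attempt and no reset: what is moved stays moved. The work goes in short steps, Python scripts to look and compute and a tool call to move; the robot and the scene stay as the last step left them, time stands still between calls to the robot, and variables do not carry over. Pictures are saved under pics/ and viewed, at most 14 in all, crops included, and the job is handed in when it is done.

Besides the shell and the picture viewer there is one more tool, called after "Request:" as name(argument=value, ...) on one line, values as JSON. servo_tool: Moves the arm, as the interface text tells. Its arguments: {"type":"object","properties":{"moves":{"type":"array"}},"required":["moves"]}

```bash
mkdir -p pics; cat > h.py <<'E'
import numpy as np, cv2
from scipy.spatial.transform import Rotation as R
from plant import bot, snapshot, camera_info, job_done
def cloud(name):
    ci=camera_info(name); im,d=snapshot(name)
    K=np.array(ci["camera_matrix"]);Rm=cv2.Rodrigues(np.array(ci["rvec"],float))[0];t=np.array(ci["tvec"],float).ravel()
    v,u=np.mgrid[:d.shape[0],:d.shape[1]]
    P=np.stack([(u-K[0,2])/K[0,0]*d,(v-K[1,2])/K[1,1]*d,d],-1)
    W=(P-t)@Rm
    W[d==0]=np.nan
    return im,d,W
E
python3 - <<'E'
from h import *
print(bot.read_state())
for n in("top","side","wrist"):
    im,d,W=cloud(n); cv2.imwrite(f"pics/{n}0.png",im); np.save(f"{n}0.npy",W)
    ci=camera_info(n); print(n, ci)
E
```

```text
{'clock': 0.0, 'qpos': array([ 1.25169674e+00,  3.79414368e-01,  1.73480129e+00, -2.85635636e-05,
        1.02849338e+00, -3.33049520e-02]), 'joint_vel': array([ 0.0003034 ,  0.00156474, -0.0006277 , -0.00092251, -0.00010312,
        0.00070061]), 'effort': array([ 2.91295910e-03, -7.63705802e+01, -4.34374022e+01,  6.50749868e-02,
        4.24782035e-02, -1.06132698e-04]), 'ee_pos': array([197.23047012, 671.2129019 , 213.27403765]), 'tool_rot': array([ 1.42404170e-01,  9.89808436e-01, -5.51695150e-04, -8.58077557e-05]), 'force': array([-0.41594307, -1.05351274, -0.56405525]), 'wrist_torque': array([ 0.01758359, -0.01216214,  0.0239672 ]), 'grasp_force': 0.0, 'opening': 91.45978199985696}
top {'camera_matrix': array([[388.4946534 ,   0.        , 279.35996379],
       [  0.        , 388.4946534 , 206.26459421],
       [  0.        ,   0.        ,   1.        ]]), 'rvec': array([ 2.12198852, -2.16299277,  0.14330318]), 'tvec': array([  -9.03942235,  574.12046318, 1023.46814814])}
side {'camera_matrix': array([[456.25355415,   0.        , 275.25027368],
       [  0.        , 456.25355415, 211.70771807],
       [  0.        ,   0.        ,   1.        ]]), 'rvec': array([ 2.09568537, -0.13576022,  0.06702901]), 'tvec': array([-575.89510119,   95.2996645 , 1162.24176274])}
wrist {'camera_matrix': array([[331.68684077,   0.        , 274.60724945],
       [  0.        , 331.68684077, 205.54984188],
       [  0.        ,   0.        ,   1.        ]]), 'rvec': array([-2.34217029, -1.75445292, -0.22503073]), 'tvec': array([-698.04261037,  -30.24727281,  389.54199184])}
```

View pics/top0.png

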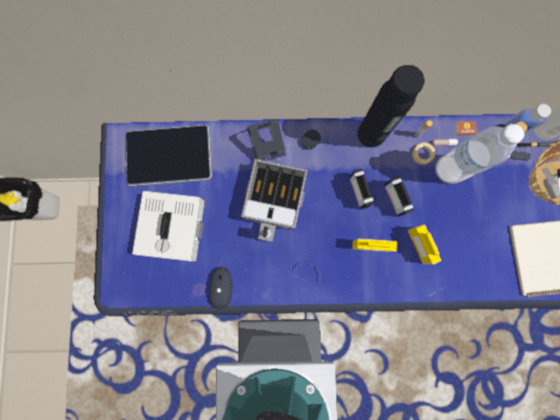

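View pics/side0.png

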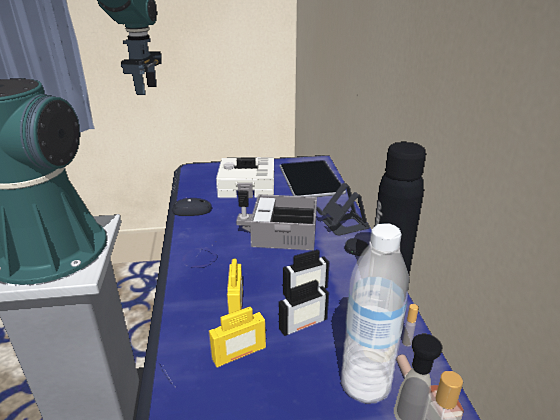

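The top view shows the box at (273,195), the cover at (168,228) with its lock at (163,245), and the key at (267,230). There are two silver/black cartridges at (361,189) and (399,196), and two yellow look-alikes at (375,245) and (424,244). The silver ones with black ends fit the description and the yellow ones don't. I'll confirm that in a crop and measure.

```bash
python3 - <<'E'
from h import *
im=cv2.imread("pics/top0.png");W=np.load("top0.npy")
c=im[140:280,230:450]; cv2.imwrite("pics/crop1.png",cv2.resize(c,None,fx=3.6,fy=3.6,interpolation=cv2.INTER_CUBIC))
def rect(name,u0,u1,v0,v1,z0,z1):
    P=W[v0:v1,u0:u1].reshape(-1,3); P=P[np.isfinite(P[:,0])]; P=P[(P[:,2]>z0)&(P[:,2]<z1)]
    (c,s,a)=cv2.minAreaRect(P[:,:2].astype(np.float32))
    b=cv2.boxPoints((c,s,a)); 
    print(name,len(P),np.round(c,1),np.round(s,1),round(a,1),"zmed",np.round(np.percentile(P[:,2],[5,50,95]),1))
rect("A body",345,378,165,212,50,85)
rect("A fin",345,378,165,212,88,112)
rect("B body",380,418,172,220,50,85)
rect("B fin",380,418,172,220,88,112)
rect("box",235,312,155,235,60,84)
rect("cover",128,210,185,268,50,75)
rect("coverfin",128,210,185,268,82,105)
rect("key",250,285,215,245,95,135)
rect("bracket",250,285,215,245,30,60)
rect("lockhead",152,176,236,256,60,85)
E
```

```text
A body 298 [ 617.2 -245. ] [101.5  25.1] 16.6 zmed [54.4 72.8 78.5]
A fin 117 [ 617.2 -245.5] [59.6 11.2] 13.9 zmed [ 89.4 102.  105.2]
B body 334 [ 594.1 -346.3] [100.6  25.7] 19.5 zmed [52.9 73.3 79. ]
B fin 123 [ 594.3 -346.8] [59.3 12.4] 19.6 zmed [ 92.1 102.2 105.2]
box 1396 [590.   -3.8] [154.9 191.7] 75.9 zmed [61.4 70.1 79. ]
cover 3513 [525.2 282.4] [168.  170.1] 82.6 zmed [62.8 66.9 70.3]
coverfin 141 [525.1 282.5] [14.2 59.5] 82.4 zmed [ 85.8  95.6 100.1]
key 44 [500.3  16.6] [10.1 25.2] 87.7 zmed [115.  122.3 125.3]
bracket 231 [506.1  19.5] [94.8 46.5] 76.7 zmed [41.8 45.6 51.6]
lockhead 476 [471.6 287.9] [63.7 50.4] 89.1 zmed [64.3 67.9 78.7]
```

View pics/crop1.png

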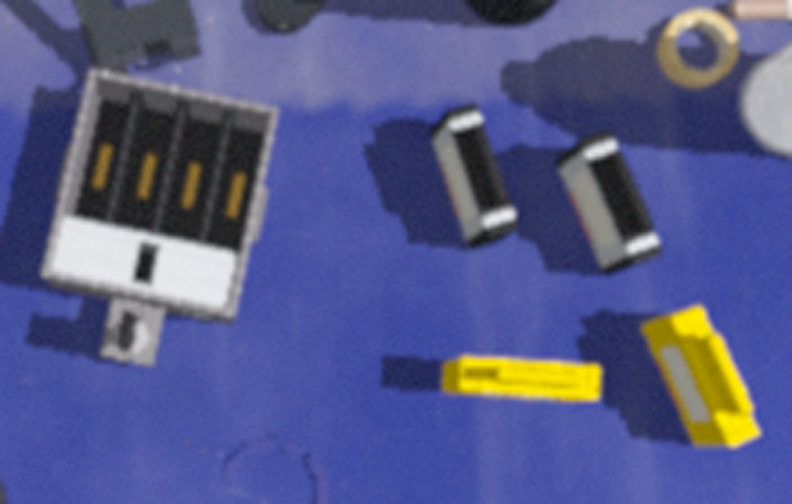

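The crop confirms two real cartridges, aluminium with black ends, at crop (472,175) and (607,205). The yellow pair are the decoys. I'll write a move-planning helper and look at the box first.

```bash
cat >> h.py <<'E'
def pose():
    s=bot.read_state(); M=R.from_quat(s["tool_rot"]).as_matrix()
    return np.array(s["ee_pos"]),M,s
def plan(x,y,z,yaw):
    """yaw: world heading of tool x, deg. Prints turn about tool z (rad), then shift in tool axes after turn."""
    p,M,s=pose()
    cur=np.degrees(np.arctan2(M[1,0],M[0,0])); d=(yaw-cur+180)%360-180
    t=np.radians(yaw); X=np.array([np.cos(t),np.sin(t),0]);Y=np.array([np.sin(t),-np.cos(t),0])
    D=np.array([x,y,z])-p
    print("cur",np.round(p,1),"yaw",round(cur,2),"tilt",np.round(np.degrees(np.arccos(-M[2,2])),2),"| turn az",round(-np.radians(d),4),"shift",np.round([D@X,D@Y,-D[2]],1))
def cam_off():
    p,M,s=pose(); ci=camera_info("wrist"); Rm=cv2.Rodrigues(np.array(ci["rvec"],float))[0]
    c=-Rm.T@np.array(ci["tvec"],float).ravel(); return M.T@(c-p), M.T@Rm.T
E
python3 - <<'E'
from h import *
o,A=cam_off(); print(np.round(o,1)); print(np.round(A,2))
plan(585,0,330,166.3)
E
```

```text
[  70.3   -1.3 -169.9]
[[ 0.   -0.97 -0.25]
 [ 1.    0.   -0.  ]
 [ 0.   -0.25  0.97]]
cur [197.3 671.3 213.5] yaw 163.63 tilt 0.05 | turn az -0.0467 shift [-535.7 -560.4 -116.5]
```

Request:
servo_tool(moves=[[0,0,-0.047,0,0,-20,100],[0,0,0,-28,-29.5,-5,100],[0,0,0,-28,-29.5,-5,100],[0,0,0,-28,-29.5,-5,100],[0,0,0,-28,-29.5,-5,100],[0,0,0,-28,-29.5,-5,100],[0,0,0,-28,-29.5,-5,100],[0,0,0,-28,-29.5,-5,100],[0,0,0,-28,-29.5,-5,100],[0,0,0,-28,-29.5,-5,100],[0,0,0,-28,-29.5,-5,100],[0,0,0,-28,-29.5,-5,100],[0,0,0,-28,-29.5,-5,100],[0,0,0,-28,-29.5,-5,100],[0,0,0,-28,-29.5,-5,100],[0,0,0,-28,-29.5,-5,100],[0,0,0,-28,-29.5,-5,100],[0,0,0,-28,-29.5,-5,100],[0,0,0,-28,-29.5,-5,100],[0,0,0,0,0,0,100]])

```text
clock: 1.82
ee_pos: [564.2, 31.7, 324.9]
tool_rot: [0.121, 0.993, -0.0, 0.001]
force: [-0.6, 0.2, 0.4]
opening: 91.5
grasp_force: 0.0
```

```bash
python3 - <<'E'
from h import *
plan(585,0,330,166.3)
im,d,W=cloud("wrist"); cv2.imwrite("pics/w1.png",im); np.save("w1.npy",W)
E
```

```text
cur [564.2  31.7 324.9] yaw 166.12 tilt 0.12 | turn az -0.0032 shift [-27.7 -25.8  -5.1]
```

View pics/w1.png

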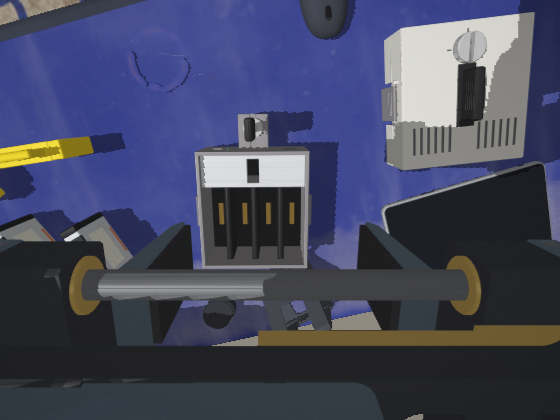

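The wrist view shows the box at (255,205), the key at (250,130) in its keeper, and the cover at (455,90). I'll fit the box from the rim, the deck hole and the key.

```bash
python3 - <<'E'
from h import *
W=np.load("w1.npy"); im=cv2.imread("pics/w1.png")
def rect(n,u0,u1,v0,v1,z0,z1,mask=None):
    S=W[v0:v1,u0:u1]; m=np.isfinite(S[...,0])&(S[...,2]>z0)&(S[...,2]<z1)
    m=cv2.morphologyEx(m.astype(np.uint8),cv2.MORPH_OPEN,np.ones((2,2)))>0 if len(n)>3 else m
    P=S[m]; c,s,a=cv2.minAreaRect(P[:,:2].astype(np.float32)); print(n,len(P),np.round(c,1),np.round(s,1),round(a,2),np.round(np.percentile(P[:,2],[5,50,95]),1))
    return P
rect("rim",190,320,142,272,64,82)
rect("rimo",190,320,142,272,64,82)
rect("deck",190,320,142,190,60,73)
rect("key",235,275,105,150,112,130)
rect("bracket",235,275,105,150,35,55)
# deck hole
g=im[...,0].astype(int).copy(); sub=g[155:188,215:295]; v,u=np.nonzero(sub<90)
P=W[155:188,215:295][v,u]; print("hole px",u.mean()+215,v.mean()+155,len(u))
# hole xy by back-projecting pixel to z=68
ci=camera_info("wrist");K=np.array(ci["camera_matrix"]);Rm=cv2.Rodrigues(np.array(ci["rvec"],float))[0];t=np.array(ci["tvec"],float).ravel()
def bp(uu,vv,z):
    r=Rm.T@np.array([(uu-K[0,2])/K[0,0],(vv-K[1,2])/K[1,1],1]); c=-Rm.T@t; return c+r*(z-c[2])/r[2]
print("hole",np.round(bp(u.mean()+215,v.mean()+155,68),1))
E
```

```text
rim 5311 [605.5  -9.8] [153.1 160.6] 76.49 [65.9 67.9 75.8]
rimo 5290 [626.3  -8.9] [158.6 193.3] 77.21 [nan nan nan]
deck 3018 [560.1   1.2] [135.   54.4] 76.16 [nan nan nan]
key 214 [500.6  15.6] [10.  24.8] 76.12 [117.8 120.7 121.9]
bracket 781 [506.4  14.7] [39.  44.2] 76.84 [nan nan nan]
hole px 255.1955835962145 172.4858044164038 317
hole [554.    8.5  68. ]
```

```bash
python3 - <<'E'
from h import *
W=np.load("w1.npy"); im=cv2.imread("pics/w1.png")
for v in (165,172,180):
    print(v,[ (u,np.round(W[v,u],1).tolist(), im[v,u].tolist()) for u in (199,203,220,235,244,248,252,255,258,262,266,290,304,308)])
c=np.array([605.5,-9.8]);a=np.radians(-13.6);E=np.array([[np.cos(a),np.sin(a)],[-np.sin(a),np.cos(a)]])
S=W[142:272,190:320].reshape(-1,3);S=S[np.isfinite(S[:,0])]
L=(S[:,:2]-c)@E.T
m=(S[:,2]>72)&(S[:,2]<80)
for lo,hi in((-85,-65),(-60,-20),(-15,15),(20,60)):
    k=m&(L[:,0]>lo)&(L[:,0]<hi); y=L[k,1]; 
    print(lo,hi,k.sum(),"y<0 walls",np.round(np.percentile(y[y<0],[2,98]),1) if (y<0).any() else "","y>0",np.round(np.percentile(y[y>0],[2,98]),1))
x=L[m&(abs(L[:,1])<60),0]; print("front",np.round(np.percentile(x[x<0],[2,98]),1),"back",np.round(np.percentile(x[x>0],[2,98]),1))
E
```

```text
165 [(199, [528.8, -60.7, 72.4], [85, 84, 85]), (203, [530.4, -56.9, 67.7], [137, 135, 132]), (220, [535.7, -35.6, 67.8], [225, 223, 220]), (235, [540.4, -17.0, 66.7], [223, 222, 219]), (244, [543.2, -5.7, 66.8], [222, 219, 217]), (248, [551.5, -7.5, 5.5], [32, 31, 32]), (252, [553.0, -1.9, 4.2], [29, 29, 29]), (255, [553.9, 2.6, 6.1], [31, 31, 29]), (258, [555.0, 6.9, 5.8], [65, 64, 64]), (262, [548.6, 17.0, 67.8], [220, 218, 216]), (266, [549.8, 22.1, 68.3], [221, 218, 215]), (290, [557.4, 52.1, 66.8], [221, 219, 216]), (304, [561.5, 69.6, 68.2], [209, 207, 204]), (308, [561.5, 74.1, 75.8], [148, 145, 148])]
172 [(199, [537.2, -62.8, 74.5], [99, 97, 99]), (203, [539.3, -59.9, 66.4], [137, 136, 133]), (220, [544.3, -38.0, 68.6], [224, 221, 219]), (235, [549.3, -19.5, 66.0], [222, 220, 217]), (244, [552.0, -8.1, 66.6], [221, 219, 216]), (248, [561.7, -10.4, 4.0], [29, 28, 27]), (252, [563.2, -4.6, 3.9], [32, 31, 31]), (255, [564.1, -0.1, 5.2], [29, 28, 29]), (258, [565.1, 4.2, 5.3], [31, 31, 31]), (262, [557.4, 14.7, 67.7], [219, 217, 215]), (266, [558.9, 19.7, 66.6], [220, 217, 215]
[... 305 characters left out ...]
5], [217, 214, 212]), (244, [562.0, -10.7, 67.7], [215, 213, 210]), (248, [566.6, -8.2, 46.6], [77, 75, 78]), (252, [568.0, -3.0, 46.2], [77, 75, 77]), (255, [568.8, 1.2, 47.6], [77, 75, 77]), (258, [569.9, 5.1, 46.9], [75, 74, 76]), (262, [567.7, 12.1, 67.5], [213, 211, 209]), (266, [569.0, 17.2, 67.2], [214, 212, 209]), (290, [576.7, 47.6, 66.2], [214, 212, 210]), (304, [580.9, 65.4, 66.9], [185, 182, 181]), (308, [580.5, 70.0, 75.2], [132, 128, 130])]
-85 -65 550 y<0 walls [-71.6  -1.9] y>0 [ 1.9 71.1]
-60 -20 253 y<0 walls [-72.4 -67.3] y>0 [67.6 72.3]
-15 15 177 y<0 walls [-72.1 -67.2] y>0 [67.3 71.6]
20 60 221 y<0 walls [-71.9 -67.2] y>0 [67.8 72.4]
front [-80.2 -75.2] back [74.4 80. ]
```

```bash
python3 - <<'E'
from h import *
W=np.load("w1.npy")
c=np.array([605.5,-9.8]);a=np.radians(-13.6);E=np.array([[np.cos(a),np.sin(a)],[-np.sin(a),np.cos(a)]])
S=W[142:272,190:320].reshape(-1,3);S=S[np.isfinite(S[:,0])];L=(S[:,:2]-c)@E.T
for y in(54,18,-18,-54):
    k=(S[:,2]<12)&(abs(L[:,1]-y)<9)&(L[:,0]>-40); print(y,np.round(np.percentile(L[k,0],[1,99]),1))
    k=(abs(S[:,2]-68)<3)&(abs(L[:,1]-y)<9)&(L[:,0]>-60); print(" deck end",np.round(np.percentile(L[k,0],[98]),1))
plan(602,-249,250,196.4)
E
```

```text
54 [-19.6  75. ]
 deck end [75.]
18 [-19.7 115.3]
 deck end [74.9]
-18 [-20.1  75.2]
 deck end [75.]
-54 [-20.   75.4]
 deck end [75.5]
cur [562.7  33.8 324.1] yaw 166.1 tilt 0.03 | turn az -0.5288 shift [  42.1 -282.4   74.1]
```

Request:
servo_tool(moves=[[0,0,-0.106,0,0,0,100],[0,0,-0.106,0,0,0,100],[0,0,-0.106,0,0,0,100],[0,0,-0.106,0,0,0,100],[0,0,-0.105,0,0,0,100],[0,0,0,4.2,-28,7.4,100],[0,0,0,4.2,-28,7.4,100],[0,0,0,4.2,-28,7.4,100],[0,0,0,4.2,-28,7.4,100],[0,0,0,4.2,-28,7.4,100],[0,0,0,4.2,-28,7.4,100],[0,0,0,4.2,-28,7.4,100],[0,0,0,4.2,-28,7.4,100],[0,0,0,4.2,-28,7.4,100],[0,0,0,4.2,-28,7.4,100],[0,0,0,0,0,0,50],[0,0,0,0,0,0,50],[0,0,0,0,0,0,50]])

```text
clock: 3.37
ee_pos: [601.1, -242.7, 249.7]
tool_rot: [-0.145, 0.989, 0.0, -0.0]
force: [0.6, 0.8, -0.1]
opening: 74.2
grasp_force: 0.0
```

```bash
cat >> h.py <<'E'
def rects(name,z0,z1,box,show=None):
    """minAreaRects of clusters with z in range inside world window box=(x0,x1,y0,y1)"""
    im,d,W=cloud(name)
    if show: cv2.imwrite(show,im)
    m=np.isfinite(W[...,0])&(W[...,2]>z0)&(W[...,2]<z1)&(W[...,0]>box[0])&(W[...,0]<box[1])&(W[...,1]>box[2])&(W[...,1]<box[3])
    n,lab,st,_=cv2.connectedComponentsWithStats(m.astype(np.uint8))
    for i in range(1,n):
        if st[i,4]<60: continue
        P=W[lab==i]; c,s,a=cv2.minAreaRect(P[:,:2].astype(np.float32))
        if s[0]<s[1]: a-=90; s=s[::-1]
        a=(a+90)%180-90
        print(name,st[i,4],"c",np.round(c,1),"size",np.round(s,1),"long-axis yaw",round(a,2),"z",np.round(np.percentile(P[:,2],[50,98]),1))
E
python3 - <<'E'
from h import *
rects("wrist",94,110,(540,700,-400,-180),"pics/w2.png")
rects("wrist",60,80,(540,700,-400,-180))
plan(617.2,-245.3,200,196.4)
E
```

```text
wrist 724 c [ 593.9 -348.8] size [59.2 10.9] long-axis yaw 20.13 z [100.6 102.5]
wrist 594 c [ 616.8 -247.9] size [59.1 10.2] long-axis yaw 16.34 z [100.7 102.4]
wrist 1633 c [ 594.5 -349. ] size [101.3  25.1] long-axis yaw 20.44 z [71.5 77.8]
wrist 1395 c [ 617.3 -247.4] size [101.5  23.6] long-axis yaw 15.93 z [71.5 73.2]
cur [ 601.4 -242.5  250.2] yaw -163.31 tilt 0.01 | turn az 0.0051 shift [-14.4  -7.1  50.2]
```

```bash
python3 - <<'E'
from h import *
plan(617,-247.7,77,196.1)
E
```

```text
cur [ 601.4 -242.5  250.2] yaw -163.31 tilt 0.01 | turn az 0.0103 shift [-13.6  -9.3 173.2]
```

Request:
servo_tool(moves=[[0,0,0.01,-13.6,-9.3,0,50],[0,0,0,0,0,25,50],[0,0,0,0,0,30,50],[0,0,0,0,0,30,50],[0,0,0,0,0,30,50],[0,0,0,0,0,25,50],[0,0,0,0,0,18,50],[0,0,0,0,0,10,50],[0,0,0,0,0,5,50],[0,0,0,0,0,0,50],[0,0,0,0,0,0,50],[0,0,0,0,0,0,5],[0,0,0,0,0,0,5],[0,0,0,0,0,0,5],[0,0,0,0,0,0,5],[0,0,0,0,0,0,5],[0,0,0,0,0,0,5],[0,0,0,0,0,0,5],[0,0,0,0,0,0,5]])

```text
clock: 5.05
ee_pos: [617.0, -248.9, 77.0]
tool_rot: [-0.14, 0.99, 0.0, -0.0]
force: [-0.9, 0.6, 1.2]
opening: 9.9
grasp_force: 30.0
```

```bash
python3 - <<'E'
from h import *
plan(617,-247.7,77,196.1); s=pose()[2]; print(s["opening"],s["grasp_force"],s["force"])
E
```

```text
cur [ 617.  -248.9   77. ] yaw -163.95 tilt 0.01 | turn az -0.0008 shift [-0.3  1.1 -0. ]
9.89321416689538 30.000073313713074 [-0.91290796  0.56883586  1.17281881]
```

Request:
servo_tool(moves=[[0,0,0,0,0,-10,5],[0,0,0,0,0,-20,5],[0,0,0,0,0,-30,5],[0,0,0,0,0,-30,5],[0,0,0,0,0,-30,5],[0,0,0,0,0,-20,5],[0,0,0.08,0,0,0,5],[0,0,0.088,0,0,0,5],[0,0,0.088,0,0,0,5],[0,0,0.088,0,0,0,5],[0,0,0.088,0,0,0,5],[0,0,0.085,0,0,0,5],[0,0,0,0,0,0,5],[0,0,0,0,0,0,5]])

```text
clock: 6.22
ee_pos: [616.8, -248.8, 217.1]
tool_rot: [0.117, 0.993, 0.0, -0.0]
force: [1.0, 0.1, -3.2]
opening: 9.8
grasp_force: 30.0
```

```bash
python3 - <<'E'
from h import *
plan(613.2,-67.2,217,166.4);s=pose()[2]; print(s["opening"],s["grasp_force"],s["force"])
E
```

```text
cur [ 616.8 -248.8  217.1] yaw 166.59 tilt 0.01 | turn az 0.0033 shift [4.620e+01 1.756e+02 1.000e-01]
9.755582177326756 29.99968707561493 [ 1.01540211  0.07160427 -3.17232945]
```

Then over the bay and a wrist look at how it sits against the box.

Request:
servo_tool(moves=[[0,0,0.003,2,8,0,5],[0,0,0,5,20,0,5],[0,0,0,6,22,0,5],[0,0,0,6,24,0,5],[0,0,0,6,24,0,5],[0,0,0,6,24,0,5],[0,0,0,6,22,0,5],[0,0,0,5,18,0,5],[0,0,0,3,10,0,5],[0,0,0,1.2,3.6,0,5],[0,0,0,0,0,20,5],[0,0,0,0,0,20,5],[0,0,0,0,0,0,5],[0,0,0,0,0,0,5],[0,0,0,0,0,0,5]])

```text
clock: 7.47
ee_pos: [614.3, -67.8, 177.9]
tool_rot: [0.12, 0.993, -0.0, 0.0]
force: [0.2, 0.1, -3.0]
opening: 9.7
grasp_force: 30.0
```

```bash
python3 - <<'E'
from h import *
plan(613.2,-67.2,160,166.4)
im,d,W=cloud("wrist"); cv2.imwrite("pics/w3.png",im); np.save("w3.npy",W)
E
```

```text
cur [614.3 -67.8 177.9] yaw 166.25 tilt 0.04 | turn az -0.0025 shift [ 1.2  0.3 17.9]
```

View pics/w3.png

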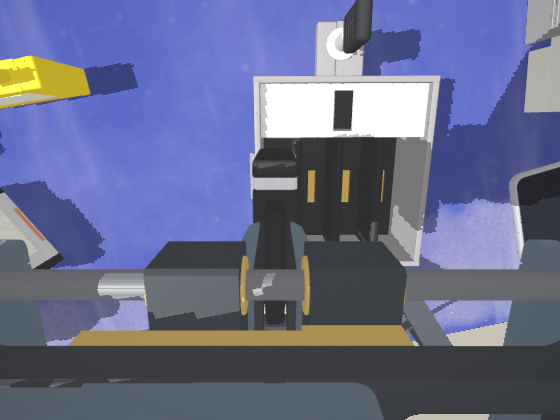

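The held cartridge's front is at (275,175), above the right bay. I'll check its y in the box frame.

```bash
python3 - <<'E'
from h import *
W=np.load("w3.npy")
c=np.array([605.5,-9.8]);a=np.radians(-13.6);E=np.array([[np.cos(a),np.sin(a)],[-np.sin(a),np.cos(a)]])
S=W[60:235,240:450].reshape(-1,3);S=S[np.isfinite(S[:,0])];L=(S[:,:2]-c)@E.T
m=(S[:,2]>73)&(S[:,2]<80)
for lo,hi in((-60,-35),(0,30)):
  y=L[m&(L[:,0]>lo)&(L[:,0]<hi),1]; print("walls",np.round(np.percentile(y[y<0],[3,97]),1) if (y<0).any() else 0,np.round(np.percentile(y[y>0],[3,97]),1))
x=L[m&(abs(L[:,1])<60),0]; print("front",np.round(np.percentile(x[x<-60],[3,97]),1))
k=m&(L[:,0]<-72); 
print("front wall slope",np.polyfit(L[k,1],L[k,0],1))
# cartridge front part
k=(S[:,2]>165)&(S[:,2]<180)&(L[:,0]<-5)&(L[:,0]>-60)&(abs(L[:,1]+54)<25)
print("cart",k.sum(),np.round(np.percentile(L[k,1],[2,50,98]),1),"x",np.round(np.percentile(L[k,0],[2,98]),1), cv2.minAreaRect(L[k].astype(np.float32)))
# body z 110..170
k=(S[:,2]>110)&(S[:,2]<176)&(abs(L[:,1]+54)<25)&(L[:,0]<0); print(np.round(np.percentile(L[k,1],[1,99]),1))
E
```

```text
walls [-72.2 -67.4] [67.1 71.9]
walls 0 [67.2 72. ]
front [-80.1 -75.2]
front wall slope [-3.35152506e-03 -7.73782319e+01]
cart 1904 [-67.3 -55.9 -44.1] x [-27.   -5.6] ((-16.170995712280273, -55.75088882446289), (22.199371337890625, 24.662948608398438), 0.07107970863580704)
[-67.5 -44. ]
```

Request:
servo_tool(moves=[[0,0,0,1.8,1.7,0,5],[0,0,0,0,0,10,5],[0,0,0,0,0,15,5],[0,0,0,0,0,10,5],[0,0,0,0,0,10,5],[0,0,0,0,0,10,5],[0,0,0,0,0,10,5],[0,0,0,0,0,8,5],[0,0,0,0,0,8,5],[0,0,0,0,0,6,5],[0,0,0,0,0,4,5],[0,0,0,0,0,2,5],[0,0,0,0,0,1.5,5],[0,0,0,0,0,0,5],[0,0,0,0,0,0,5]])

```text
clock: 8.77
ee_pos: [612.9, -65.3, 82.9]
tool_rot: [0.12, 0.993, -0.0, 0.0]
force: [-0.5, 0.6, -0.3]
opening: 9.8
grasp_force: 30.0
```

Request:
servo_tool(moves=[[0,0,0,0,0,0,28],[0,0,0,0,0,0,28],[0,0,0,0,0,0,28],[0,0,0,0,0,0,28],[0,0,0,0,0,-10,28],[0,0,0,0,0,-25,28],[0,0,0,0,0,-30,28],[0,0,0,0,0,-35,28],[0,0,0,0,0,-35,28],[0,0,0,0,0,-32,50],[0,0,-0.1,0,0,0,50],[0,0,-0.12,0,0,0,50],[0,0,-0.12,0,0,0,50],[0,0,-0.12,0,0,0,50],[0,0,-0.115,0,0,0,50],[0,0,0,0,0,0,50],[0,0,0,0,0,0,50]])

```text
clock: 10.18
ee_pos: [612.5, -65.2, 250.0]
tool_rot: [-0.165, 0.986, -0.0, 0.0]
force: [-0.5, -0.6, 0.3]
opening: 45.8
grasp_force: 0.0
```

```bash
python3 - <<'E'
from h import *
rects("wrist",94,116,(560,700,-140,0))
plan(580,-354,250,200.2)
E
```

```text
wrist 688 c [613.4 -67.4] size [59.3 10.8] long-axis yaw -13.97 z [106.5 108.3]
cur [612.5 -65.2 249.9] yaw -161.04 tilt 0.02 | turn az -0.0216 shift [ 1.302e+02 -2.598e+02 -1.000e-01]
```

Request:
servo_tool(moves=[[0,0,-0.022,0,0,0,50],[0,0,0,6,-12,0,50],[0,0,0,12,-24,0,50],[0,0,0,14,-28,0,50],[0,0,0,14,-28,0,50],[0,0,0,14,-28,0,50],[0,0,0,14,-28,0,50],[0,0,0,14,-28,0,50],[0,0,0,14,-28,0,50],[0,0,0,14,-28,0,50],[0,0,0,12,-22,0,50],[0,0,0,2,-6,0,50],[0,0,0,0,0,0,50],[0,0,0,0,0,0,50],[0,0,0,0,0,0,50]])

```text
clock: 11.48
ee_pos: [581.6, -353.4, 249.3]
tool_rot: [-0.178, 0.984, 0.0, -0.0]
force: [-0.1, -0.4, 0.7]
opening: 45.6
grasp_force: 0.0
```

```bash
python3 - <<'E'
from h import *
rects("wrist",94,110,(520,700,-450,-250))
rects("wrist",60,80,(520,700,-450,-250))
plan(594.2,-348.9,77,200.2)
E
```

```text
wrist 601 c [ 593.8 -349.2] size [59.3 10.2] long-axis yaw 20.38 z [100.6 102.2]
wrist 1408 c [ 594.3 -349. ] size [101.5  23.9] long-axis yaw 20.22 z [71.5 73.1]
cur [ 581.8 -353.2  249.5] yaw -159.48 tilt 0.01 | turn az 0.0056 shift [-13.1  -0.2 172.5]
```

Request:
servo_tool(moves=[[0,0,0.004,-13.1,-0.2,0,50],[0,0,0,0,0,25,50],[0,0,0,0,0,30,50],[0,0,0,0,0,30,50],[0,0,0,0,0,30,50],[0,0,0,0,0,25,50],[0,0,0,0,0,18,50],[0,0,0,0,0,10,50],[0,0,0,0,0,4.5,50],[0,0,0,0,0,0,50],[0,0,0,0,0,0,50],[0,0,0,0,0,0,5],[0,0,0,0,0,0,5],[0,0,0,0,0,0,5],[0,0,0,0,0,0,5],[0,0,0,0,0,0,5],[0,0,0,0,0,0,5],[0,0,0,0,0,0,5],[0,0,0,0,0,0,5]])

```text
clock: 13.17
ee_pos: [593.9, -349.9, 77.0]
tool_rot: [-0.176, 0.984, 0.0, -0.0]
force: [-1.4, 0.3, 2.3]
opening: 10.0
grasp_force: 30.0
```

Request:
servo_tool(moves=[[0,0,0,0,0,-10,5],[0,0,0,0,0,-20,5],[0,0,0,0,0,-30,5],[0,0,0,0,0,-30,5],[0,0,0,0,0,-30,5],[0,0,0,0,0,-30,5],[0,0,0.08,0,0,-10,5],[0,0,0.1,0,0,0,5],[0,0,0.1,0,0,0,5],[0,0,0.1,0,0,0,5],[0,0,0.1,0,0,0,5],[0,0,0.08,0,0,0,5],[0,0,0.034,0,0,0,5],[0,0,0,0,0,0,5],[0,0,0,0,0,0,5]])

```text
clock: 14.42
ee_pos: [593.8, -349.8, 237.1]
tool_rot: [0.119, 0.993, 0.0, -0.0]
force: [-1.1, -0.2, -4.2]
opening: 10.2
grasp_force: 30.0
```

```bash
python3 - <<'E'
from h import *
a=np.radians(-13.6);b=np.array([605.5,-9.8])+[21*np.cos(a)-18*np.sin(a),21*np.sin(a)+18*np.cos(a)];print(b)
plan(*b,240,166.4);s=pose()[2]; print(s["opening"],s["grasp_force"],s["force"])
E
```

```text
[630.14373905   2.75731364]
cur [ 593.8 -349.8  237.1] yaw 166.28 tilt 0.01 | turn az -0.002 shift [ 47.5 351.2  -2.9]
10.196339743574725 29.999137222766876 [-1.05916545 -0.23193522 -4.19991259]
```

Request:
servo_tool(moves=[[0,0,-0.002,1,10,0,5],[0,0,0,3,20,0,5],[0,0,0,4,27,0,5],[0,0,0,4,28,0,5],[0,0,0,4,28,0,5],[0,0,0,4,28,0,5],[0,0,0,4,28,0,5],[0,0,0,4,28,0,5],[0,0,0,4,28,0,5],[0,0,0,4,28,0,5],[0,0,0,4,28,0,5],[0,0,0,4,27,0,5],[0,0,0,3,22,0,5],[0,0,0,2,16,0,5],[0,0,0,1,8,0,5],[0,0,0,0,0,20,5],[0,0,0,0,0,25,5],[0,0,0,0,0,14,5],[0,0,0,0,0,0,5],[0,0,0,0,0,0,5]])

```text
clock: 16.08
ee_pos: [628.8, 5.7, 177.7]
tool_rot: [0.119, 0.993, -0.0, -0.001]
force: [-0.3, 0.1, -2.6]
opening: 9.5
grasp_force: 30.0
```

```bash
cat > chk.py <<'E'
from h import *
import sys
yb=float(sys.argv[1])
plan(630.1,2.8,83,166.4)
im,d,W=cloud("wrist"); cv2.imwrite("pics/w4.png",im)
c=np.array([605.5,-9.8]);a=np.radians(-13.6);E=np.array([[np.cos(a),np.sin(a)],[-np.sin(a),np.cos(a)]])
S=W[20:235,100:460].reshape(-1,3);S=S[np.isfinite(S[:,0])];L=(S[:,:2]-c)@E.T
m=(S[:,2]>73)&(S[:,2]<80)
y=L[m&(L[:,0]>-60)&(L[:,0]<-35),1]; print("walls",np.round(np.percentile(y[y<0],[3,97]),1),np.round(np.percentile(y[y>0],[3,97]),1))
x=L[m&(abs(L[:,1])<60),0]; print("front",np.round(np.percentile(x[x<-60],[3,97]),1))
k=(S[:,2]>165)&(S[:,2]<182)&(L[:,0]<-5)&(L[:,0]>-60)&(abs(L[:,1]-yb)<25)
print("cart",k.sum(),np.round(np.percentile(L[k,1],[2,50,98]),1),"x",np.round(np.percentile(L[k,0],[2,98]),1), cv2.minAreaRect(L[k].astype(np.float32)))
E
python3 chk.py 18
```

```text
cur [628.8   5.7 177.7] yaw 166.32 tilt 0.09 | turn az -0.0014 shift [-2.  -2.5 94.7]
walls [-72.  -67.2] [67.4 72. ]
front [-80.3 -75.1]
cart 2057 [ 7.5 18.8 30.7] x [-30.  -6.] ((-17.592628479003906, 19.074670791625977), (24.695159912109375, 25.114912033081055), 89.98420715332031)
```

Request:
servo_tool(moves=[[0,0,0,-1,-1,5,5],[0,0,0,0,0,0,5],[0,0,0,0,0,0,5]])

```text
clock: 16.38
ee_pos: [630.1, 4.5, 173.5]
tool_rot: [0.119, 0.993, 0.0, 0.0]
force: [-0.1, -0.0, -3.6]
opening: 10.1
grasp_force: 30.0
```

```bash
python3 chk.py 18
```

```text
cur [630.1   4.5 173.5] yaw 166.31 tilt 0.04 | turn az -0.0016 shift [-0.4 -1.7 90.5]
walls [-71.9 -67.2] [67.5 72. ]
front [-80.2 -75.1]
cart 1983 [ 6.7 18.  29.9] x [-28.1  -5.7] ((-16.727794647216797, 18.28725814819336), (24.666913986206055, 23.434783935546875), 89.96863555908203)
```

Request:
servo_tool(moves=[[0,0,0,0.5,-0.3,10,5],[0,0,0,0,0,15,5],[0,0,0,0,0,12,5],[0,0,0,0,0,10,5],[0,0,0,0,0,10,5],[0,0,0,0,0,10,5],[0,0,0,0,0,8,5],[0,0,0,0,0,6,5],[0,0,0,0,0,5,5],[0,0,0,0,0,3,5],[0,0,0,0,0,1.5,5],[0,0,0,0,0,0,5],[0,0,0,0,0,0,5],[0,0,0,0,0,0,28],[0,0,0,0,0,0,28],[0,0,0,0,0,0,28],[0,0,0,0,0,0,28],[0,0,0,0,0,-10,28],[0,0,0,0,0,-25,28],[0,0,0,0,0,-30,28]])

```text
clock: 18.1
ee_pos: [628.2, 4.5, 147.3]
tool_rot: [0.119, 0.993, -0.0, -0.002]
force: [-0.4, 0.6, 0.2]
opening: 25.3
grasp_force: 0.0
```

Request:
servo_tool(moves=[[0,0,0,0,0,-35,28],[0,0,0,0,0,-35,50],[0,0,0,0,0,-32,50],[0,0,0,0,0,-30,50],[0,0,0,0,0,-10,50],[0,0,0,0,0,0,50],[0,0,0,0,0,0,50]])

```text
clock: 18.68
ee_pos: [629.1, 4.5, 289.4]
tool_rot: [0.119, 0.993, 0.0, 0.0]
force: [0.0, -0.4, 0.1]
opening: 45.5
grasp_force: 0.0
```

```bash
python3 - <<'E'
from h import *
rects("wrist",94,116,(540,720,-140,100))
rects("top",94,112,(480,570,230,330))
plan(510,284,290,172.5)
E
```

```text
wrist 592 c [613.6 -66.7] size [59.5 10.8] long-axis yaw -14.04 z [106.5 108.4]
wrist 524 c [630.4   2.5] size [59.2 10. ] long-axis yaw -13.51 z [106.6 108.5]
top 106 c [525.4 281.8] size [57.7 13.7] long-axis yaw -6.81 z [96.6 99.7]
cur [628.4   4.5 287.7] yaw 166.32 tilt 0.14 | turn az -0.1079 shift [153.9 261.6  -2.3]
```

Request:
servo_tool(moves=[[0,0,-0.108,0,0,0,50],[0,0,0,5,10,0,50],[0,0,0,11,19,0,50],[0,0,0,14,23,0,50],[0,0,0,14,24,0,50],[0,0,0,14,24,0,50],[0,0,0,14,24,0,50],[0,0,0,14,24,0,50],[0,0,0,14,24,0,50],[0,0,0,14,24,0,50],[0,0,0,14,24,0,50],[0,0,0,13,22,0,50],[0,0,0,9,14,0,50],[0,0,0,4,6,0,50],[0,0,0,0,0,0,50],[0,0,0,0,0,0,50],[0,0,0,0,0,0,50]])

```text
clock: 20.2
ee_pos: [510.9, 283.6, 289.0]
tool_rot: [0.066, 0.998, -0.0, -0.0]
force: [0.4, -0.5, -0.1]
opening: 45.6
grasp_force: 0.0
```

```bash
python3 - <<'E'
from h import *
rects("wrist",88,110,(440,620,180,380),"pics/w5.png")
rects("wrist",55,72,(400,640,160,400))
rects("wrist",62,83,(400,500,250,330))
plan(525,282,78,172.5)
E
```

```text
wrist 571 c [525. 281.] size [59.1 12.6] long-axis yaw -7.37 z [94.9 96.6]
wrist 14984 c [525.8 280.8] size [169.5 154.8] long-axis yaw -7.52 z [65.2 67.3]
wrist 3463 c [468.2 290. ] size [80.  63.7] long-axis yaw 89.98 z [65.4 76.5]
cur [511.1 283.6 289.3] yaw 172.43 tilt 0.01 | turn az -0.0013 shift [-1.400e+01  2.000e-01  2.113e+02]
```

View pics/w5.png

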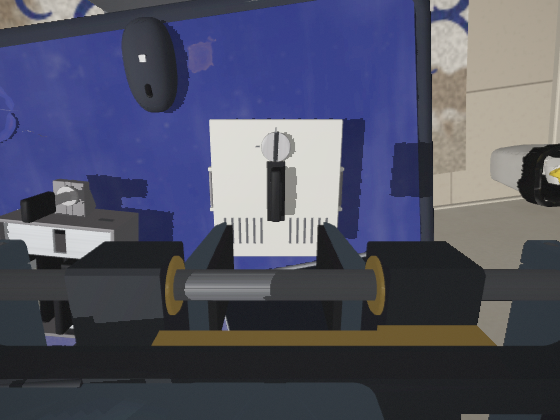

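The wrist view shows the cover centred with its fin at (276,190) and the lock at (275,147), on the front side. I'll grip the fin.

Request:
servo_tool(moves=[[0,0,-0.001,-14.2,-0.8,0,50],[0,0,0,0,0,25,50],[0,0,0,0,0,35,50],[0,0,0,0,0,38,50],[0,0,0,0,0,38,50],[0,0,0,0,0,35,50],[0,0,0,0,0,25,50],[0,0,0,0,0,15,50],[0,0,0,0,0,7,50],[0,0,0,0,0,0,50],[0,0,0,0,0,0,50],[0,0,0,0,0,0,5],[0,0,0,0,0,0,5],[0,0,0,0,0,0,5],[0,0,0,0,0,0,5],[0,0,0,0,0,0,5],[0,0,0,0,0,0,5],[0,0,0,0,0,0,5]])

```text
clock: 21.85
ee_pos: [524.9, 281.9, 71.8]
tool_rot: [0.065, 0.998, 0.0, 0.0]
force: [-1.2, 0.2, 5.4]
opening: 11.8
grasp_force: 30.0
```

Request:
servo_tool(moves=[[0,0,0,0,0,-10,5],[0,0,0,0,0,-20,5],[0,0,0,0,0,-30,5],[0,0,0,0,0,-30,5],[0,0,0,0,0,-30,5],[0,0,0,0,0,-20,5],[0,0,0.05,0,0,-10,5],[0,0,0.056,0,0,0,5],[0,0,0,0,0,0,5],[0,0,0,0,0,0,5]])

```text
clock: 22.68
ee_pos: [524.3, 281.5, 221.3]
tool_rot: [0.117, 0.993, -0.0, -0.0]
force: [0.5, 0.2, -5.0]
opening: 11.5
grasp_force: 30.0
```

```bash
python3 - <<'E'
from h import *
plan(605.5,-9.8,222,166.4);s=pose()[2]; print(s["opening"],s["grasp_force"],s["force"],s["wrist_torque"])
E
```

```text
cur [524.3 281.5 221.3] yaw 166.59 tilt 0.04 | turn az 0.0033 shift [-147.5 -264.    -0.7]
11.450516173767857 29.99947965145111 [ 0.46999657  0.19637592 -5.0175091 ] [-0.02514181 -0.02421869  0.04738072]
```

Request:
servo_tool(moves=[[0,0,0.003,-4,-8,0,5],[0,0,0,-9,-16,0,5],[0,0,0,-12,-21,0,5],[0,0,0,-14,-25,0,5],[0,0,0,-14,-25,0,5],[0,0,0,-14,-25,0,5],[0,0,0,-14,-25,0,5],[0,0,0,-14,-25,0,5],[0,0,0,-14,-25,0,5],[0,0,0,-13,-23,0,5],[0,0,0,-11,-20,0,5],[0,0,0,-8,-15,0,5],[0,0,0,-5,-8,0,5],[0,0,0,-1.5,-3,0,5],[0,0,0,0,0,0,5],[0,0,0,0,0,0,5],[0,0,0,0,0,0,5],[0,0,0,0,0,0,5]])

```text
clock: 24.18
ee_pos: [605.4, -8.9, 221.4]
tool_rot: [0.119, 0.993, 0.0, -0.0]
force: [0.3, 0.3, -4.6]
opening: 12.1
grasp_force: 30.0
```

```bash
python3 - <<'E'
from h import *
plan(605.5,-9.8,150,166.4)
im,d,W=cloud("wrist"); cv2.imwrite("pics/w6.png",im); np.save("w6.npy",W)
E
```

```text
cur [605.4  -8.9 221.4] yaw 166.38 tilt 0.01 | turn az -0.0004 shift [-0.3 -0.9 71.4]
```

View pics/w6.png

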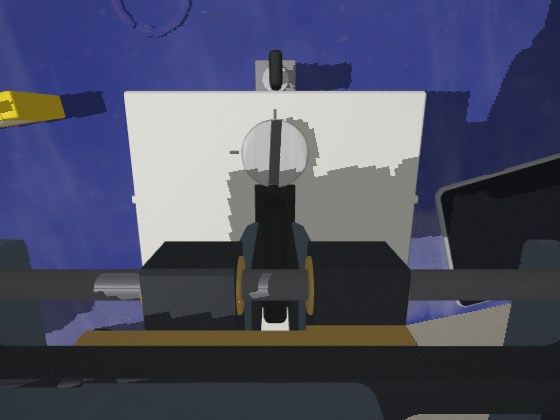

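```bash
cat > cov.py <<'E'
from h import *
import sys
zt=float(sys.argv[1])
p=pose()[0]
im,d,W=cloud("wrist")
c=np.array([605.5,-9.8]);a=np.radians(-13.6);E=np.array([[np.cos(a),np.sin(a)],[-np.sin(a),np.cos(a)]])
S=W[40:235,90:460].reshape(-1,3);S=S[np.isfinite(S[:,0])];L=(S[:,:2]-c)@E.T
m=(S[:,2]>zt-5)&(S[:,2]<zt+4)
print("z",np.median(S[m,2]))
ys=L[m,1];f=m&(abs(L[:,1])<60)
bins=np.arange(-60,61,10);fx=[np.percentile(L[m&(abs(L[:,1]-b)<5),0],1) for b in bins];print("front slope,x",np.round(np.polyfit(bins,fx,1),4))
bx=np.arange(-75,-25,6);ly=[np.percentile(L[m&(abs(L[:,0]-b)<3),1],99) for b in bx];ry=[np.percentile(L[m&(abs(L[:,0]-b)<3),1],1) for b in bx]
pl=np.polyfit(bx,ly,1);pr=np.polyfit(bx,ry,1);print("left",pl,"right",pr,"centre y at x=-54",(np.polyval(pl,-54)+np.polyval(pr,-54))/2,"width",np.polyval(pl,-54)-np.polyval(pr,-54))
q=(p[:2]-c)@E.T; print("tcp in box",np.round(q,2),p[2])
E
python3 cov.py 217
```

```text
z 214.7992195807326
front slope,x [ -0.    -83.529]
left [-5.43248843e-04  7.43816037e+01] right [ 1.67701723e-03 -7.56645630e+01] centre y at x=-54 -0.6720913939754354 width 150.16606106257063
tcp in box [-0.22  0.82] 221.42888626156164
```

Request:
servo_tool(moves=[[0,0,0,-0.4,0.7,10,5],[0,0,0,0,0,20,5],[0,0,0,0,0,20,5],[0,0,0,0,0,14,5],[0,0,0,0,0,5,5],[0,0,0,0,0,0,5],[0,0,0,0,0,0,5],[0,0,0,0,0,0,5]])

```text
clock: 24.95
ee_pos: [606.9, -9.1, 153.4]
tool_rot: [0.119, 0.993, 0.0, 0.001]
force: [0.4, -0.6, -3.7]
opening: 12.1
grasp_force: 30.0
```

```bash
python3 cov.py 147;
```

```text
z 146.6774770533298
front slope,x [ 9.00000e-04 -8.21267e+01]
left [1.08115929e-03 7.47067690e+01] right [-2.95654925e-04 -7.55142969e+01] centre y at x=-54 -0.42497259072275284 width 150.14671788777565
tcp in box [1.17 1.04] 153.40811420596387
```

Request:
servo_tool(moves=[[0,0,0,0.3,0.3,0,5],[0,0,0,0,0,0,5],[0,0,0,0,0,0,5],[0,0,0,0,0,0,5]])

```text
clock: 25.33
ee_pos: [606.1, -8.7, 152.7]
tool_rot: [0.119, 0.993, 0.0, 0.0]
force: [0.1, 1.1, -4.6]
opening: 11.8
grasp_force: 30.0
```

```bash
python3 cov.py 147;
```

```text
z 146.02228638138175
front slope,x [ 8.00000e-04 -8.30025e+01]
left [-7.88208969e-04  7.47858063e+01] right [ 4.16559016e-04 -7.53206212e+01] centre y at x=-54 -0.2573728848944441 width 150.17148499742513
tcp in box [0.3  1.18] 152.67617273396002
```

Now aligned to within 0.3 mm. Lowering slowly onto the rim.

Request:
servo_tool(moves=[[0,0,0,0.1,0.2,2,5],[0,0,0,0,0,2,5],[0,0,0,0,0,2,5],[0,0,0,0,0,2,5],[0,0,0,0,0,2,5],[0,0,0,0,0,2,5],[0,0,0,0,0,0,5],[0,0,0,0,0,0,5],[0,0,0,0,0,0,5]])

```text
clock: 26.13
ee_pos: [605.9, -8.5, 140.4]
tool_rot: [0.119, 0.993, -0.0, -0.0]
force: [-0.2, 0.1, -5.0]
opening: 11.7
grasp_force: 30.0
```

Request:
servo_tool(moves=[[0,0,0,0,0,2,5],[0,0,0,0,0,2,5],[0,0,0,0,0,2,5],[0,0,0,0,0,1,5],[0,0,0,0,0,1,5],[0,0,0,0,0,0,5],[0,0,0,0,0,0,5]])

```text
clock: 26.72
ee_pos: [606.3, -8.5, 133.0]
tool_rot: [0.119, 0.993, 0.0, 0.0]
force: [-2.9, 0.3, 5.7]
opening: 11.8
grasp_force: 30.0
```

Request:
servo_tool(moves=[[0,0,0,0,0,1.5,5],[0,0,0,0,0,1.5,5],[0,0,0,0,0,1.5,5],[0,0,0,0,0,1.5,5],[0,0,0,0,0,0,5],[0,0,0,0,0,0,5]])

```text
clock: 27.22
ee_pos: [606.3, -8.5, 126.4]
tool_rot: [0.119, 0.993, 0.0, 0.0]
force: [1.2, 0.4, -1.9]
opening: 12.2
grasp_force: 30.0
```

Request:
servo_tool(moves=[[0,0,0,0,0,1.5,5],[0,0,0,0,0,1.5,5],[0,0,0,0,0,1.5,5],[0,0,0,0,0,1,5],[0,0,0,0,0,0,5],[0,0,0,0,0,0,5],[0,0,0,0,0,0,5]])

```text
clock: 27.8
ee_pos: [605.3, -8.5, 121.7]
tool_rot: [0.119, 0.993, -0.0, -0.001]
force: [-11.4, 1.6, 19.0]
opening: 12.0
grasp_force: 30.0
```

Request:
servo_tool(moves=[[0,0,0,0,0,0.7,5],[0,0,0,0,0,0,5],[0,0,0,0,0,0,5],[0,0,0,0,0,-0.5,5],[0,0,0,0,0,0,30],[0,0,0,0,0,0,50],[0,0,0,0,0,0,50],[0,0,0,0,0,0,50],[0,0,0,0,0,-10,50],[0,0,0,0,0,-25,50],[0,0,0,0,0,-35,50],[0,0,0,0,0,-35,50],[0,0,0,0,0,-35,50],[0,0,0,0,0,-30,50],[0,0,0,0,0,-15,50],[0,0,0,0,0,0,50],[0,0,0,0,0,0,50],[0,0,0,0,0,0,50]])

```text
clock: 29.3
ee_pos: [605.4, -8.5, 304.9]
tool_rot: [0.119, 0.993, -0.0, -0.001]
force: [-0.1, 0.9, -0.1]
opening: 45.2
grasp_force: 0.0
```

```bash
cat > cov2.py <<'E'
from h import *
im,d,W=cloud("wrist"); cv2.imwrite("pics/w7.png",im)
c=np.array([605.5,-9.8]);a=np.radians(-13.6);E=np.array([[np.cos(a),np.sin(a)],[-np.sin(a),np.cos(a)]])
S=W[20:260].reshape(-1,3);S=S[np.isfinite(S[:,0])];L=(S[:,:2]-c)@E.T
m=(S[:,2]>105)&(S[:,2]<135)&(abs(L[:,0])<70)&(abs(L[:,1])<70)&(abs(L[:,1])>22)
A=np.c_[L[m],np.ones(m.sum())];z=S[m,2]
k=abs(z-np.median(z))<4; r=np.linalg.lstsq(A[k],z[k],rcond=None)[0]; print("top plane tilt x,y, height",np.round(r,4),"(home 116)")
rects("wrist",136,156,(560,660,-60,40))
rects("wrist",105,128,(470,520,0,35))
plan(500.6,15.6,150,166.4)
E
python3 cov2.py
```

```text
top plane tilt x,y, height [ 1.700000e-03 -6.000000e-04  1.152065e+02] (home 116)
wrist 715 c [604.2  -8.8] size [59.7 13.1] long-axis yaw -13.5 z [144.7 146.5]
wrist 269 c [500.4  15.1] size [25.9  9.4] long-axis yaw -13.38 z [120.6 122.4]
cur [605.4  -8.5 304.5] yaw 166.32 tilt 0.11 | turn az -0.0014 shift [107.5  -1.2 154.5]
```

View pics/w7.png

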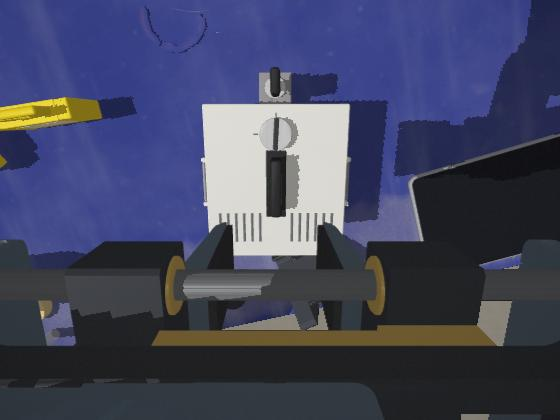

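The cover is home: its top is level at 116 and its lock is at (276,133), at the front. Next a closer look at the slot.

Request:
servo_tool(moves=[[0,0,0,0,0,30,50],[0,0,0,0,0,35,50],[0,0,0,0,0,30,50],[0,0,0,0,0,15,50],[0,0,0,0,0,0,50],[0,0,0,0,0,0,50],[0,0,0,0,0,0,50]])

```text
clock: 30.03
ee_pos: [606.5, -8.5, 196.7]
tool_rot: [0.119, 0.993, 0.0, 0.0]
force: [-0.3, -0.2, 0.2]
opening: 45.7
grasp_force: 0.0
```

```bash
cat > lock.py <<'E'
from h import *
im,d,W=cloud("wrist"); np.save("w8.npy",W); cv2.imwrite("pics/w8.png",im)
ci=camera_info("wrist");K=np.array(ci["camera_matrix"]);Rm=cv2.Rodrigues(np.array(ci["rvec"],float))[0];t=np.array(ci["tvec"],float).ravel()
c=np.array([605.5,-9.8]);a=np.radians(-13.6);E=np.array([[np.cos(a),np.sin(a)],[-np.sin(a),np.cos(a)]])
pw=np.array([*(c+E.T@[-54,0]),120]); uv=cv2.projectPoints(pw[None],np.array(ci["rvec"],float),t,K,None)[0].ravel(); print("uv",uv)
u,v=map(int,uv); crop=im[max(0,v-50):v+50,u-65:u+65]; cv2.imwrite("pics/lock.png",cv2.resize(crop,None,fx=6,fy=6,interpolation=cv2.INTER_CUBIC))
L=(W[...,:2]-c)@E.T; z=W[...,2]
near=(np.hypot(L[...,0]+54,L[...,1])<25)
h=near&(z>122)&(z<132); P=L[h].astype(np.float32); print("head",h.sum(),cv2.minEnclosingCircle(P),np.percentile(z[h],[50,95]))
s=(np.hypot(L[...,0]+54,L[...,1])<16)&(z<120); Q=L[s]; print("slot",s.sum(),Q.mean(0))
vx=cv2.fitLine(Q.astype(np.float32),cv2.DIST_HUBER,0,.01,.01).ravel();print("line",vx,"angle",np.arctan(vx[1]/vx[0]))
print(cv2.minAreaRect(Q.astype(np.float32)))
E
python3 lock.py
```

```text
uv [274.42810514 139.89018005]
head 1453 ((-50.4846305847168, 0.15164047479629517), 21.468503952026367) [125.61489669 126.77667225]
slot 322 [-54.15404657   0.65260275]
line [ 9.9927783e-01 -3.7997399e-02 -5.4241291e+01  6.7559546e-01] angle -0.038006548
((-53.986358642578125, 0.6374645233154297), (5.423999786376953, 31.67094612121582), 87.36474609375)
```

View pics/lock.png

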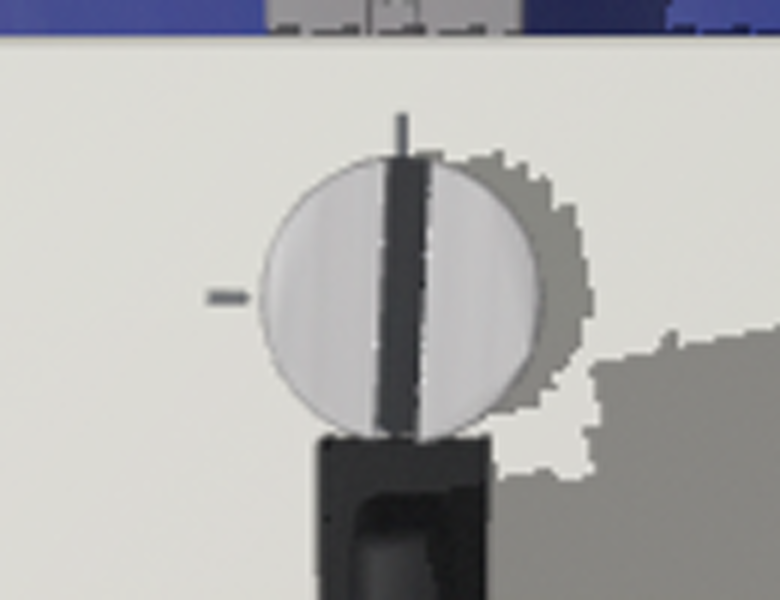

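The slot centre is at box (-54.0, 0.65), turned -0.04 rad. Now the key.

```bash
python3 - <<'E'
from h import *
plan(500.4,15.1,88,166.5)
E
```

```text
cur [606.7  -8.5 197.1] yaw 166.32 tilt 0.1 | turn az -0.0031 shift [108.9  -1.8 109.1]
```

Request:
servo_tool(moves=[[0,0,-0.003,10,0,0,40],[0,0,0,20,-0.5,0,40],[0,0,0,25,-0.5,0,40],[0,0,0,25,-0.5,0,40],[0,0,0,18,-0.3,0,40],[0,0,0,8,0,0,40],[0,0,0,2.9,0,0,40],[0,0,0,0,0,20,40],[0,0,0,0,0,20,40],[0,0,0,0,0,0,40],[0,0,0,0,0,0,40],[0,0,0,0,0,0,40]])

```text
clock: 31.08
ee_pos: [500.5, 15.1, 156.7]
tool_rot: [0.118, 0.993, 0.0, 0.0]
force: [-0.3, 0.1, -0.2]
opening: 36.3
grasp_force: 0.0
```

```bash
python3 - <<'E'
from h import *
plan(500.4,15.1,88,166.5)
E
```

```text
cur [500.5  15.1 156.7] yaw 166.48 tilt 0.05 | turn az -0.0003 shift [ 0.1 -0.1 68.7]
```

Request:
servo_tool(moves=[[0,0,0,0,0,15,40],[0,0,0,0,0,20,40],[0,0,0,0,0,18,40],[0,0,0,0,0,10,40],[0,0,0,0,0,5.5,40],[0,0,0,0,0,0,40],[0,0,0,0,0,0,40],[0,0,0,0,0,0,40],[0,0,0,0,0,0,5],[0,0,0,0,0,0,5],[0,0,0,0,0,0,5],[0,0,0,0,0,0,5],[0,0,0,0,0,0,5],[0,0,0,0,0,0,5],[0,0,0,0,0,0,5]])

```text
clock: 32.33
ee_pos: [499.8, 15.2, 87.4]
tool_rot: [0.118, 0.993, 0.0, 0.0]
force: [-1.2, 1.4, 5.4]
opening: 9.9
grasp_force: 30.0
```

```bash
python3 - <<'E'
from h import *
plan(553.2,3.5,88,166.5); s=pose()[2]; print(s["opening"],s["grasp_force"],s["force"],s["qpos"])
E
```

```text
cur [499.8  15.2  87.4] yaw 166.49 tilt 0.01 | turn az -0.0002 shift [-54.7   1.1  -0.6]
9.896536924137981 30.00083863735199 [-1.18535995  1.4097726   5.36825814] [-1.61517460e-02  2.71257326e-01  2.18164947e+00  5.04911373e-05
  6.88462548e-01 -1.35118329e+00]
```

Request:
servo_tool(moves=[[0,0,0,0,0,-5,5],[0,0,0,0,0,-10,5],[0,0,0,0,0,-20,5],[0,0,0,0,0,-30,5],[0,0,0,0,0,-30,5],[0,0,0,0,0,-20,5],[0,0,0.02,0,0,0,5],[0,0,0.02,0,0,0,5],[0,0,0,0,0,0,5]])

```text
clock: 33.08
ee_pos: [499.1, 15.2, 201.8]
tool_rot: [0.138, 0.99, -0.0, -0.0]
force: [0.2, 0.2, -1.5]
opening: 9.8
grasp_force: 30.0
```

```bash
python3 - <<'E'
from h import *
plan(552.8,3.6,200,164.2)
im,d,W=cloud("wrist"); cv2.imwrite("pics/w9.png",im)
E
```

```text
cur [499.1  15.2 201.8] yaw 164.1 tilt 0.03 | turn az -0.0018 shift [-54.8   3.5   1.8]
```

View pics/w9.png

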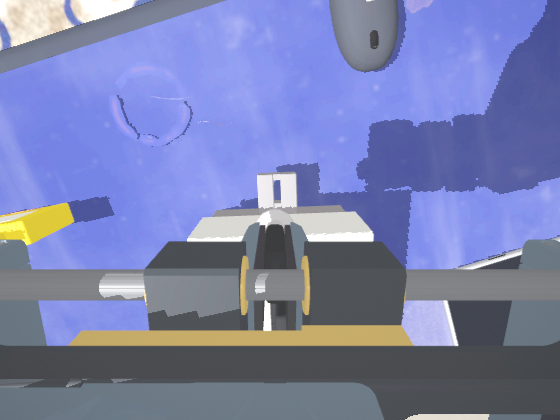

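The key is held, with its collar at (275,215) and the empty keeper at (278,190). Moving above the slot.

Request:
servo_tool(moves=[[0,0,0,-5,0.5,0,5],[0,0,0,-10,0.5,0,5],[0,0,0,-15,1,0,5],[0,0,0,-12,0.7,0,5],[0,0,0,-8,0.5,0,5],[0,0,0,-4.5,0.3,0,5],[0,0,0,0,0,10,5],[0,0,0,0,0,0,5],[0,0,0,0,0,0,5],[0,0,0,0,0,0,5]])

```text
clock: 33.97
ee_pos: [552.4, 3.8, 191.9]
tool_rot: [0.137, 0.991, -0.0, -0.0]
force: [0.2, 1.2, -1.0]
opening: 9.6
grasp_force: 30.0
```

```bash
python3 - <<'E'
from h import *
plan(552.8,3.6,173,164.2)
p,M,s=pose(); print(s["force"])
im,d,W=cloud("wrist")
T=(W-p)@M   # tool frame
k=(T[...,2]>36)&(T[...,2]<45)&(np.hypot(T[...,0],T[...,1])<20); Q=T[k]; print("collar",k.sum(),np.round(np.percentile(Q,[2,98],axis=0),1)); print(cv2.minEnclosingCircle(Q[:,:2].astype(np.float32)))
c=np.array([605.5,-9.8]);a=np.radians(-13.6);E=np.array([[np.cos(a),np.sin(a)],[-np.sin(a),np.cos(a)]]);L=(W[...,:2]-c)@E.T;z=W[...,2]
s=(L[...,0]<-58)&(np.hypot(L[...,0]+54,L[...,1])<17)&(z<120)&(z>100); Q=L[s]; print("slot vis",s.sum(),np.round(np.median(Q,0),2) if s.sum() else "")
E
```

```text
cur [552.4   3.8 191.9] yaw 164.21 tilt 0.04 | turn az 0.0001 shift [-0.4 -0.1 18.9]
[ 0.15253808  1.20445531 -1.03272941]
collar 410 [[  2.2 -11.6  37.6]
 [ 11.9   8.8  42.9]]
((4.316051006317139, -1.4267082214355469), 11.6818208694458)
slot vis 131 [-64.2    0.97]
```

```bash
python3 - <<'E'
from h import *
from scipy.optimize import least_squares
p,M,s=pose()
im,d,W=cloud("wrist"); T=(W-p)@M
k=(T[...,2]>37)&(T[...,2]<46)&(np.hypot(T[...,0],T[...,1])<20)&(T[...,0]>1); Q=T[k]
b=np.arange(-13,13,1.);e=[(Q[m,0].max(),y+.5) for y in b if (m:=(Q[:,1]>=y)&(Q[:,1]<y+1)).sum()>4]
e=np.array(e);print(np.round(e,1).tolist())
f=least_squares(lambda q:np.hypot(e[:,0]-q[0],e[:,1]-q[1])-13,[0,0],loss="soft_l1");print(f.x)
v,u=np.nonzero(k);print(u.min(),u.max(),v.min(),v.max())
cv2.imwrite("pics/w10.png",cv2.resize(im[140:260,205:345],None,fx=5,fy=5,interpolation=cv2.INTER_CUBIC))
E
```

```text
[[5.9, -12.5], [7.6, -11.5], [9.0, -10.5], [9.4, -9.5], [9.9, -8.5], [10.9, -7.5], [11.2, -6.5], [11.8, -5.5], [12.1, -4.5], [12.3, -3.5], [12.1, -2.5], [12.2, -1.5], [12.2, -0.5], [12.1, 0.5], [11.9, 1.5], [11.8, 2.5], [10.6, 3.5], [10.7, 4.5], [9.9, 5.5], [9.8, 6.5], [8.5, 7.5], [7.2, 8.5]]
[-0.78820372 -1.59633438]
257 292 209 226
```

View pics/w10.png

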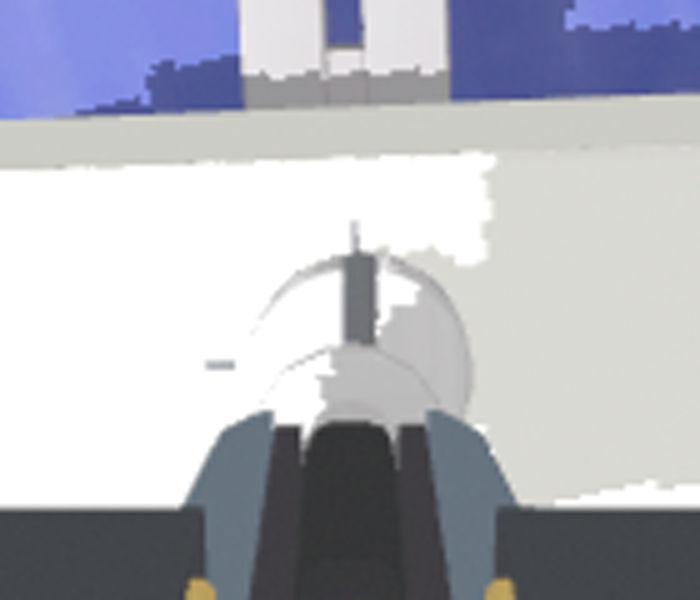

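The wrist camera shows a constant bias of about -1.6 mm in tool y: the held key appears 1.6 mm off and so did the cartridges and cover. I'll shift +1.55 and lower gently.

Request:
servo_tool(moves=[[0,0,0,0,1.55,0,5],[0,0,0,0,0,4,5],[0,0,0,0,0,4,5],[0,0,0,0,0,2,5],[0,0,0,0,0,2,5],[0,0,0,0,0,1,5],[0,0,0,0,0,0,5],[0,0,0,0,0,0,5]])

```text
clock: 34.73
ee_pos: [553.4, 5.2, 179.2]
tool_rot: [0.137, 0.991, -0.0, -0.0]
force: [0.7, 0.3, -0.9]
opening: 10.0
grasp_force: 30.0
```

Request:
servo_tool(moves=[[0,0,0,0,0,1.5,5],[0,0,0,0,0,1.5,5],[0,0,0,0,0,1.5,5],[0,0,0,0,0,1,5],[0,0,0,0,0,0,5],[0,0,0,0,0,0,5]])

```text
clock: 35.23
ee_pos: [553.4, 5.2, 173.6]
tool_rot: [0.137, 0.991, -0.0, -0.0]
force: [0.2, -0.0, -1.1]
opening: 10.0
grasp_force: 30.0
```

Request:
servo_tool(moves=[[0,0,0.05,0,0,0,5],[0,0,0.1,0,0,0,5],[0,0,0.1,0,0,0,5],[0,0,0.1,0,0,0,5],[0,0,0.1,0,0,0,5],[0,0,0.1,0,0,0,5],[0,0,0.1,0,0,0,5],[0,0,0.1,0,0,0,5],[0,0,0.1,0,0,0,5],[0,0,0.1,0,0,0,5],[0,0,0.1,0,0,0,5],[0,0,0.1,0,0,0,5],[0,0,0.1,0,0,0,5],[0,0,0.1,0,0,0,5],[0,0,0.1,0,0,0,5],[0,0,0.1,0,0,0,5],[0,0,0,0,0,0,5],[0,0,0,0,0,0,5]])

```text
clock: 36.73
ee_pos: [552.0, 5.0, 173.3]
tool_rot: [0.791, 0.611, -0.001, -0.001]
force: [-6.5, -2.6, 1.5]
opening: 9.8
grasp_force: 30.0
```

```bash
python3 - <<'E'
from h import *
plan(553.4,5.2,173.6,74.2); s=pose()[2]; print(s["opening"],s["grasp_force"],s["force"],s["wrist_torque"],s["qpos"][5])
E
```

```text
cur [552.    5.  173.3] yaw 75.37 tilt 0.19 | turn az 0.0204 shift [ 0.5  1.3 -0.3]
9.753603571570318 30.00689595937729 [-6.53318887 -2.58337796  1.47713912] [-0.61914335  1.69334898  0.01410322] 0.22297898375886996
```

Request:
servo_tool(moves=[[0,0,0.05,0,0,0,5],[0,0,0.05,0,0,0,5],[0,0,0.03,0,0,0,5],[0,0,0,0,0,0,5],[0,0,0,0,0,0,5]])

```text
clock: 37.15
ee_pos: [552.0, 5.1, 173.3]
tool_rot: [0.829, 0.559, -0.001, -0.001]
force: [-5.1, -2.6, 0.5]
opening: 9.8
grasp_force: 30.0
```

```bash
python3 - <<'E'
from h import *
plan(553.4,5.2,173.6,76.4); s=pose()[2]; print(s["force"],s["wrist_torque"])
E
```

```text
cur [552.    5.1 173.3] yaw 67.94 tilt 0.19 | turn az -0.1476 shift [ 0.4  1.3 -0.3]
[-5.10166626 -2.62433145  0.50373374] [-0.43581861  1.42110192  0.0827093 ]
```

Request:
servo_tool(moves=[[0,0,-0.05,0,0,0,5],[0,0,-0.05,0,0,0,5],[0,0,-0.025,0,0,0,5],[0,0,0,0,0,-3,5],[0,0,0,0,0,-5,5],[0,0,0,0,0,-10,5],[0,0,0,0,0,-10,5],[0,0,0,0,0,-10,5],[0,0,0,0,0,0,5]])

```text
clock: 37.9
ee_pos: [554.9, 5.2, 214.7]
tool_rot: [0.793, 0.609, 0.002, 0.001]
force: [0.2, -0.0, -0.8]
opening: 9.8
grasp_force: 30.0
```

Request:
servo_tool(moves=[[0,0,-0.1,0,0,0,5],[0,0,-0.1,0,0,0,5],[0,0,-0.1,0,0,0,5],[0,0,-0.1,0,0,0,5],[0,0,-0.1,0,0,0,5],[0,0,-0.1,0,0,0,5],[0,0,-0.1,0,0,0,5],[0,0,-0.1,0,0,0,5],[0,0,-0.1,0,0,0,5],[0,0,-0.1,0,0,0,5],[0,0,-0.1,0,0,0,5],[0,0,-0.1,0,0,0,5],[0,0,-0.1,0,0,0,5],[0,0,-0.1,0,0,0,5],[0,0,-0.1,0,0,0,5],[0,0,-0.08,0,0,0,5],[0,0,0,0,0,0,5],[0,0,0,0,0,0,5]])

```text
clock: 39.4
ee_pos: [553.5, 5.2, 211.9]
tool_rot: [0.126, 0.992, 0.0, 0.0]
force: [0.2, -0.0, -1.1]
opening: 10.0
grasp_force: 30.0
```

```bash
python3 - <<'E'
from h import *
plan(500.7,16.2,205,166.4)
im,d,W=cloud("wrist")
cv2.imwrite("pics/w11.png",cv2.resize(im[120:260,195:355],None,fx=4,fy=4,interpolation=cv2.INTER_CUBIC))
E
```

```text
cur [553.5   5.2 211.9] yaw 165.47 tilt 0.02 | turn az -0.0162 shift [53.9 -1.8  6.9]
```

View pics/w11.png

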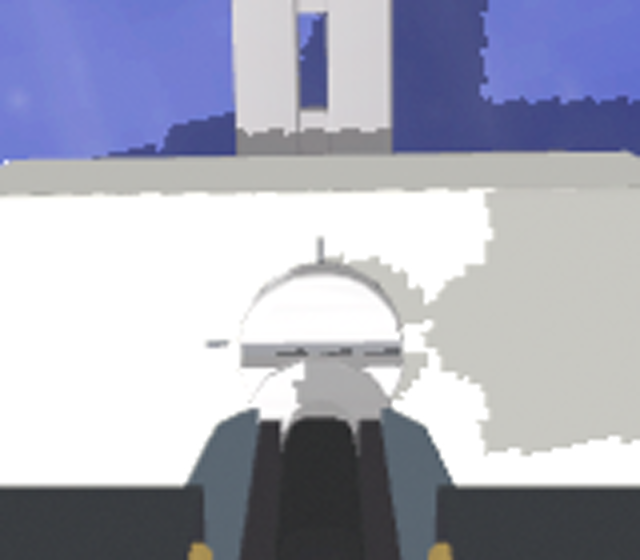

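The slot now lies along y, at crop (320,355), so the lock is turned to its stop. The keeper's slot is at crop (313,60). I'll measure it and the held key in the same camera frame.

```bash
cat > kp.py <<'E'
from h import *
from scipy.optimize import least_squares
p,M,s=pose()
im,d,W=cloud("wrist"); T=(W-p)@M
k=(T[...,2]>37)&(T[...,2]<46)&(np.hypot(T[...,0],T[...,1])<20)&(T[...,0]>1); Q=T[k]
b=np.arange(-13,13,1.);e=np.array([(Q[m,0].max(),y+.5) for y in b if (m:=(Q[:,1]>=y)&(Q[:,1]<y+1)).sum()>4])
f=least_squares(lambda q:np.hypot(e[:,0]-q[0],e[:,1]-q[1])-13,[0,0],loss="soft_l1");print("collar in tool",f.x)
c=np.array([605.5,-9.8]);a=np.radians(-13.6);E=np.array([[np.cos(a),np.sin(a)],[-np.sin(a),np.cos(a)]]);L=(W[...,:2]-c)@E.T;z=W[...,2]
br=(abs(z-43.5)<3)&(abs(L[...,0]+108)<28)&(abs(L[...,1])<30); print("bracket",br.sum(),np.round(np.percentile(L[br],[1,99],axis=0),1))
P=L[br]
for x0 in np.arange(-118,-96,4):
    y=P[abs(P[:,0]-x0)<2,1]; l=y[y>0.0]; r=y[y<0]; print(x0,"slot edges",r.max().round(1) if len(r) else None,l.min().round(1) if len(l) else None)
x=P[abs(P[:,1]-np.median(P[:,1]))<2.,0]; print("mid x",np.round(np.sort(x)[[0,-1]],1), np.round(np.histogram(x,bins=np.arange(-135,-80,3))[0],1))
print("collar in box",np.round(E@((p+M@np.array([*f.x,40]))[:2]-c),2))
plan(500.7,16.2,205,166.4)
E
python3 kp.py
```

```text
collar in tool [-0.69408563 -1.51483939]
bracket 1481 [[-125.7  -19.6]
 [ -85.3   19.2]]
-118 slot edges -4.6 3.3
-114 slot edges -3.8 4.2
-110 slot edges -3.8 4.2
-106 slot edges -3.9 4.1
-102 slot edges -3.9 4.0
-98 slot edges -0.1 0.9
mid x [-125.7  -85.3] [ 0  0  0 12 12  0  0  0  0  0  0  0  2 12 12 11  6  0]
collar in box [-53.38   0.88]
cur [553.5   5.2 211.9] yaw 165.47 tilt 0.02 | turn az -0.0162 shift [53.9 -1.8  6.9]
```

Request:
servo_tool(moves=[[0,0,-0.016,4,0,0,5],[0,0,0,10,-0.2,0,5],[0,0,0,14,-0.2,0,5],[0,0,0,14,-0.2,0,5],[0,0,0,9,-0.2,0,5],[0,0,0,3.6,0,0,5],[0,0,0,0,0,15,5],[0,0,0,0,0,25,5],[0,0,0,0,0,25,5],[0,0,0,0,0,20,5],[0,0,0,0,0,15,5],[0,0,0,0,0,5,5],[0,0,0,0,0,0,5],[0,0,0,0,0,0,5],[0,0,0,0,0,0,5]])

```text
clock: 40.75
ee_pos: [501.0, 17.2, 107.8]
tool_rot: [0.117, 0.993, 0.0, 0.001]
force: [-0.1, 0.1, -0.3]
opening: 10.1
grasp_force: 30.0
```

```bash
python3 kp.py 2>&1 | grep -v slot
```

```text
collar in tool [-0.70940405 -1.38900303]
bracket 1222 [[-126.3  -19.5]
 [-102.9   19.6]]
mid x [-126.3 -120.6] [ 0  0  6 21 18  0  0  0  0  0  0  0  0  0  0  0  0  0]
collar in box [-107.2     0.32]
cur [500.9  17.2 107.8] yaw 166.54 tilt 0.1 | turn az 0.0025 shift [ -0.   -1.  -97.2]
```

Collar at (-107.2, 0.3) against the keeper's (-108, 0.1). Inserting.

Request:
servo_tool(moves=[[0,0,0,0.4,-0.2,4,5],[0,0,0,0,0,4,5],[0,0,0,0,0,4,5],[0,0,0,0,0,4,5],[0,0,0,0,0,2,5],[0,0,0,0,0,1.5,5],[0,0,0,0,0,0,5],[0,0,0,0,0,0,5]])

```text
clock: 41.47
ee_pos: [499.8, 17.1, 87.3]
tool_rot: [0.117, 0.993, -0.0, -0.0]
force: [-1.6, -0.3, 5.3]
opening: 9.7
grasp_force: 30.0
```

Request:
servo_tool(moves=[[0,0,0,0,0,-0.3,20],[0,0,0,0,0,0,40],[0,0,0,0,0,0,40],[0,0,0,0,0,0,40],[0,0,0,0,0,0,40],[0,0,0,0,0,-10,40],[0,0,0,0,0,-25,40],[0,0,0,0,0,-35,40],[0,0,0,0,0,-35,40],[0,0,0,0,0,-35,40],[0,0,0,-15,0,-35,40],[0,0,0,-20,0,-30,40],[0,0,0,-20,0,-10,40],[0,0,0,0,0,0,40],[0,0,0,0,0,0,40],[0,0,0,0,0,0,40]])

```text
clock: 42.8
ee_pos: [552.2, 4.4, 301.9]
tool_rot: [0.117, 0.993, -0.0, -0.001]
force: [-0.4, 0.3, 0.1]
opening: 36.4
grasp_force: 0.0
```

```bash
python3 cov2.py; cp pics/w7.png pics/w12.png; python3 - <<'E'
from h import *
cv2.imwrite("pics/side2.png",cv2.resize(snapshot("side")[0][140:280,200:380],None,fx=4,fy=4))
E
```

```text
top plane tilt x,y, height [ 5.000000e-04 -6.000000e-04  1.152107e+02] (home 116)
wrist 643 c [604.7  -8.7] size [59.6 11.8] long-axis yaw -13.55 z [144.8 146.5]
wrist 239 c [499.4  15.3] size [24.6  9.5] long-axis yaw -13.54 z [120.5 122.3]
cur [552.2   4.5 301.7] yaw 166.56 tilt 0.09 | turn az 0.0028 shift [ 52.8  -1.3 151.7]
```

View pics/w12.png

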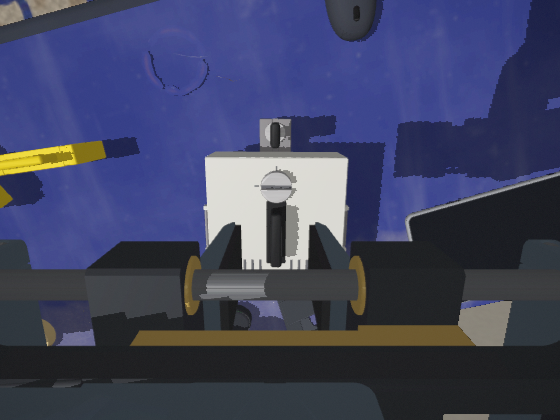

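View pics/side2.png

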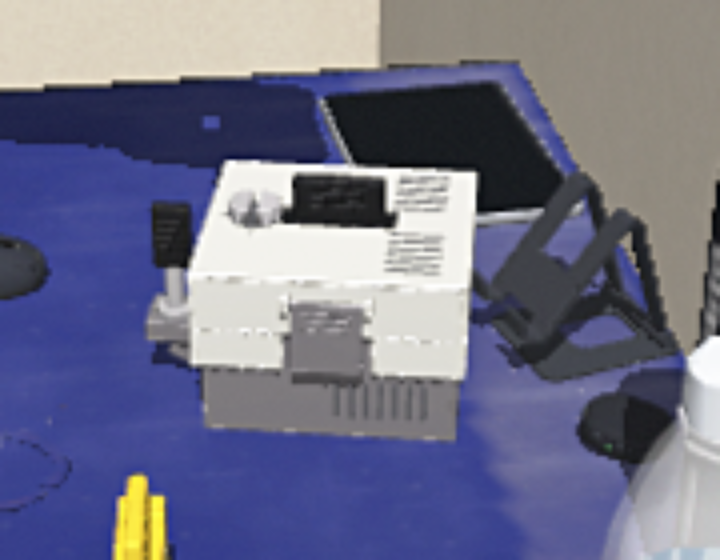

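The cover is flat and home, the lock slot at (276,187) lies across, the key stands upright in its keeper at (275,133), and the arm is clear.

```bash
python3 -c "
from plant import job_done
print(job_done())"
```

```text
the job is handed in; nothing more can be done
None
```

I handed the job in at about 43 s on the robot's clock: both cartridges are in bays, the cover is seated, the lock is turned to its stop and the key is back in its keeper. My last camera check agreed with that, but the hand-in gave no verdict.

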